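# Write the tags of a tray of cell packs at the tag writer

### The arm

A 6-joint arm with a two-finger parallel gripper is mounted at the origin on a cart in front of the work surface, level with it; the furniture and walls round the work are solid. World frame = base frame: x ahead of the robot, y to its left, z up, the work surface at z = 0. Lengths are in m, angles in degrees, forces in N, time in s.
With the tool pointing down it reaches from about 0.3 to 0.775 m from the base axis. Payload 14.6 kg.
Tool frame: the origin (TCP) lies on the centre line of the jaws, within the pads' length; the fingertips stand manip.finger_overhang ahead of it and the grasp point (between the pads) lies 2 mm behind it (manip.finger_overhang is the distance from the TCP to the fingertips, in m); y points along the fingers, x is the direction in which the jaws open and shut, and the axes are right-handed (so a half turn about y gives the same grasp; the last joint's range is limited). The gripper opens to 94 mm and grips with 3 to 60 N. Pads are 16 mm wide; open, the fingers measure 119 mm over their backs; the gripper's body (75 mm by 177 mm) begins 78 mm behind the grasp point.
Start: joints at [61.043, 17.183, 87.147, -0, 75.671, -3.816], TCP at [0.234, 0.498, 0.187] pointing down, gripper open.
Joint ranges: [-173.82, 173.82], [-45.26, 126.66], [13.44, 144.39], [-59.66, 239.66], [0, 175.72], [-146.38, 146.38]. Speed limits (degrees/s): [127.2, 127.2, 147.25, 180, 180, 180].

### API

Orientations are given as [roll, pitch, yaw] about the fixed x, y, z axes, in that order (R = Rz(yaw) Ry(pitch) Rx(roll)).
In Python, from rig import manip gives the robot as it stands. The module is installed in compiled form; this text tells all that it offers.
- The arm moves only by the tool step_arm, never from a script. Its argument "moves" is a list of rows, each a list of 7 numbers: the opening, from 0 (shut) to 1 (fully open), then the shift along the world's x, y, z in m, then the turn, a rotation vector about the world's x, y, z in degrees. In form: [[claw, x, y, z, ax, ay, az], ...]. A call has 1 to 5 rows; each row is the pose to reach, as a shift and turn from the pose commanded when the call began; what a row does not reach only later rows make up. A row lasts 1/8 s, in which the tool goes at most 62.5 mm and 10.7 degrees, less where a joint would pass 70% of its speed; a pose out of reach is approached as far as the arm can. A call with a gripper value outside its range is refused whole. The fingers move at their own pace and stop on an object; "squeeze" is the grip in N (left out, the last holds). Time passes only in rows, so rows that repeat a pose let the fingers close. It gives the time, the measured TCP pose, the force and the opening at its end, in the units of the state.
- manip.read_state(): the state, without advancing time (a new reading comes with each control period).
- manip.read_camera(name): name is "scene" or "top"; returns the picture (384x512x3 uint8, red, green, blue); there is no depth.
- manip.camera_model(name): a dict with "intrinsics" (3x3 intrinsics, pixels), "eye" and "orientation" of the camera in the world. Camera axes: x right, y down, z forward; pixel columns grow to the right and rows downward; lengths in m; the calibration is good to about 2 mm. A picture is of the moment at which its call begins. camera_model takes no time and is no camera call.
- manip.close_job(): hands the job in, once; it reports no verdict.
Trained networks look in the newest picture that a camera, given by its name, has taken for a name from the list of things; names that differ only in an ending like _2 or _b are one class to them, and where a whole thing is asked for, a point or a joint stands for the part that bears it (a point fixed in the world has none). Each returns a list of dicts, best first, with "confidence" (0 to 1); they miss things now and then, are a little off and sometimes report something else, mostly with a low value. They report only what shows in the picture. A call takes as long as a camera call.
- manip.boxes_of(camera, query): "bbox" ([left, top, right, bottom] in pixels, round what is visible of it).
- manip.cut_out(camera, query): "pixels" (384x512 bool, what is visible of it) and "bbox" ([left, top, right, bottom] in pixels, round what is visible of it).
The state is a dict: "clock": time; "joint_pos": joint angles; "joint_velocities": joint speeds; "effort": joint torques, N m; "tcp_pos": TCP position; "orientation": TCP orientation; "force": force on the tool from outside, world axes, zero at the start; "torque": the same for the moment, N m; "grip_width": finger opening in m.
Only numpy, scipy, OpenCV 4.12 (cv2) and the standard library are available. Lean on these libraries where they do the work, as an engineer would, in place of code of your own. Each camera call takes 0.05 s, during which the arm holds its last target. There are 200 camera calls.

### The job

Write the tags of all the cell packs in the black tray in one shot: lay them side by side on the tag writer's plate, copper antenna end towards the white bridge, and push each one under the bridge until the edge of its terminal end lies square on the red scribed line; with all of them on the line, press the green start button fully down and let it come up again. Then lay every pack back flat in the black tray, and leave the other things on the bench where they are.

Things in the scene. Friction and masses are not known exactly. Their poses are not given: they have to be found in the camera images.
- writer: Tag writer, fixed: steel base plate 195 (x) x 200 (y) x 12 mm with a low white bridge across it. Origin: centre of the plate's underside; +x points from the open front under the bridge. Bridge: x +32.5 to +92.5 mm, opening 36 mm high over the plate and 180 mm wide (y), closed by a back wall from x +86.5 mm; its top is 78 mm above the bench. Plate and bridge do not move.
- writer_line (a point): Middle of the red scribed line on the plate's top face (12 mm above the bench), with the writer's axes. The 2 mm wide line runs along y, 176 mm long, 55 mm in front of the bridge's front face; 75 mm of plate lie in front of the line. There is no stop at the line: a pack can slide 15 to 31 mm too far before it meets the back wall.
- start_button (a joint): Travel of the green start button, m: 0 up, 0.006 fully down; spring, about 5 N at full travel, it returns by itself.
- start_button_top (a point): Centre of the top face of the round green start button (30 mm across) on the fixed grey controller box (100 x 70 x 55 mm); it is pressed straight down.
- tray: Fixed black tray, 120 (x) x 172 (y) mm outside, 4 mm floor, lip 4 mm thick, 14 mm high over all. It stands on a fixed 38 mm high stack of green boards, so its floor is 42.5 mm above the bench. Origin: centre of the underside. The packs lie in it side by side along x, about 52 mm apart, either way round.
- pack_short: Cell pack, may be absent: grey shell 78 (x) x 44 (y) x 14 mm with green top board, about 101 g. On it, centred in y and 24 mm wide, a green terminal block (3 to 15 mm from the -x end, top at 26 mm) and a white pair of cells (from 18 mm off the -x end to 22 mm off the +x end, top at 28 mm; good to grip). +x end: square copper antenna loop. Origin: centre of the underside.
- pack_short_edge (a point): Middle of the lower edge of the terminal end (-x end face) of pack_short, with the pack's axes.
- pack_mid: Cell pack, may be absent: grey shell 86 (x) x 44 (y) x 14 mm with green top board, about 112 g. On it, centred in y and 24 mm wide, a green terminal block (3 to 15 mm from the -x end, top at 26 mm) and a white pair of cells (from 18 mm off the -x end to 22 mm off the +x end, top at 28 mm; good to grip). +x end: square copper antenna loop. Origin: centre of the underside.
- pack_mid_edge (a point): Middle of the lower edge of the terminal end (-x end face) of pack_mid, with the pack's axes.
- pack_long: Cell pack, may be absent: grey shell 94 (x) x 44 (y) x 14 mm with green top board, about 122 g. On it, centred in y and 24 mm wide, a green terminal block (3 to 15 mm from the -x end, top at 26 mm) and a white pair of cells (from 18 mm off the -x end to 22 mm off the +x end, top at 28 mm; good to grip). +x end: square copper antenna loop. Origin: centre of the underside.
- pack_long_edge (a point): Middle of the lower edge of the terminal end (-x end face) of pack_long, with the pack's axes.
- flux_bottle: Bystander: yellow flux bottle, 40 mm across, 112 mm high, stands upright. Origin at the underside.
- solder_iron: Bystander: cold black soldering iron lying on the bench, about 140 mm long, 27 mm high. Origin at the underside.

How it is judged:
By the outcome, as a careful person would: the job done as asked, in the order asked, and still so for the second after the job is handed in, with the robot touching nothing.
Of pack_short, pack_mid, pack_long only 2 to 3 are there at a start; the rules pass over those that are not, and their reading is None.
At some moment in a run one of pack_short, pack_mid, pack_long may be knocked a few centimetres aside while the robot is not near it.
Once in a run the grip may slacken for a moment while it holds something.
It also fails if it takes over 210 s, if anything falls off the work surface, if the arm or the gripper's body presses on something with over 40 N, if the wrist force passes 120 N, or if a joint passes its speed limit or range.

## Working session

There is one attempt and no reset: what is moved stays moved. The work goes in short steps, Python scripts to look and compute and a tool call to move; the robot and the scene stay as the last step left them, time stands still between calls to the robot, and variables do not carry over. Pictures are saved under pics/ and viewed, about 12 in all and at most 16, crops included, and the job is handed in when it is done.

Besides the shell and the picture viewer there is one more tool, called after "Emit:" as name(argument=value, ...), one argument or row to a line, values as JSON. step_arm: Moves the arm, as the interface text tells. Its arguments: {"type":"object","properties":{"moves":{"type":"array","items":{"type":"array","items":{"type":"number"}}},"squeeze":{"type":"number"}},"required":["moves"]}

```bash
mkdir -p pics; ls; python3 - <<'E'
from rig import manip
import cv2,numpy as np
print(manip.read_state()); print(manip.finger_overhang)
for c in("scene","top"):
    im=manip.read_camera(c); cv2.imwrite(f"pics/{c}0.png",cv2.resize(im[:,:,::-1],None,fx=1.5,fy=1.5))
    m=manip.camera_model(c); print(c,m)
E
```

```text
pics
{'clock': 0.0, 'joint_pos': array([ 6.10420068e+01,  1.72156538e+01,  8.71808501e+01, -4.56984738e-05,
        7.56696266e+01, -3.81633750e+00]), 'joint_velocities': array([ 0.01003003,  0.04256476,  0.00482048, -0.0401871 , -0.08699539,
       -0.07826058]), 'effort': array([-1.67504575e-03, -5.31813347e+01, -3.52729475e+01,  7.07414676e-02,
        2.44690699e-02, -7.86356213e-05]), 'tcp_pos': array([0.2335402 , 0.49764021, 0.18668204]), 'orientation': array([-8.99956426e+01,  6.59867307e-02,  6.48583581e+01]), 'force': array([-0.20913078, -0.8370693 , -0.27603995]), 'torque': array([-0.03802443, -0.02034894,  0.00511557]), 'grip_width': 0.09405022706319384}
0.017
scene {'intrinsics': array([[469.25450763,   0.        , 248.22744838],
       [  0.        , 469.25450763, 187.29507337],
       [  0.        ,   0.        ,   1.        ]]), 'eye': array([-0.04726539, -0.60534333,  1.0128646 ]), 'orientation': array([-140.56372777,   -0.61072896,  -51.85658014])}
top {'intrinsics': array([[408.91359254,   0.        , 248.80820655],
       [  0.        , 408.91359254, 191.94603555],
       [  0.        ,   0.        ,   1.        ]]), 'eye': array([ 0.49498622, -0.15390308,  1.22199627]), 'orientation': array([-177.0462185 ,    0.51259291,  -90.02194609])}
```

View pics/top0.png

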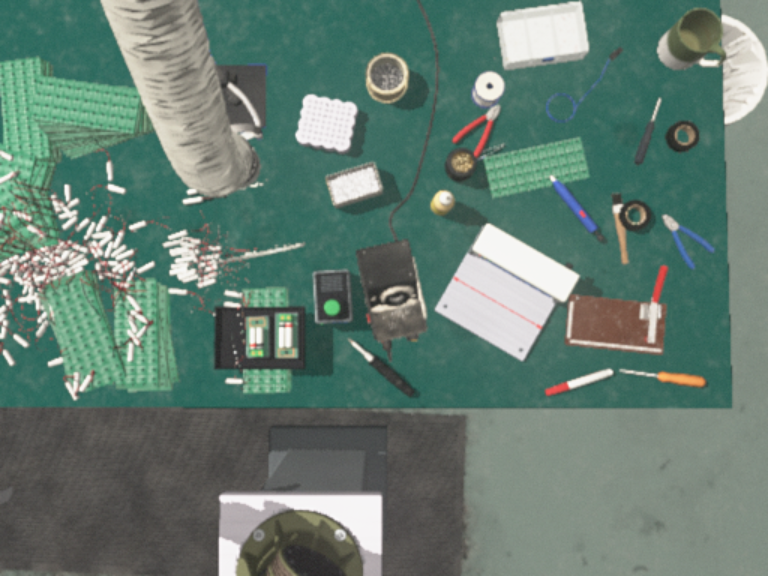

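View pics/scene0.png

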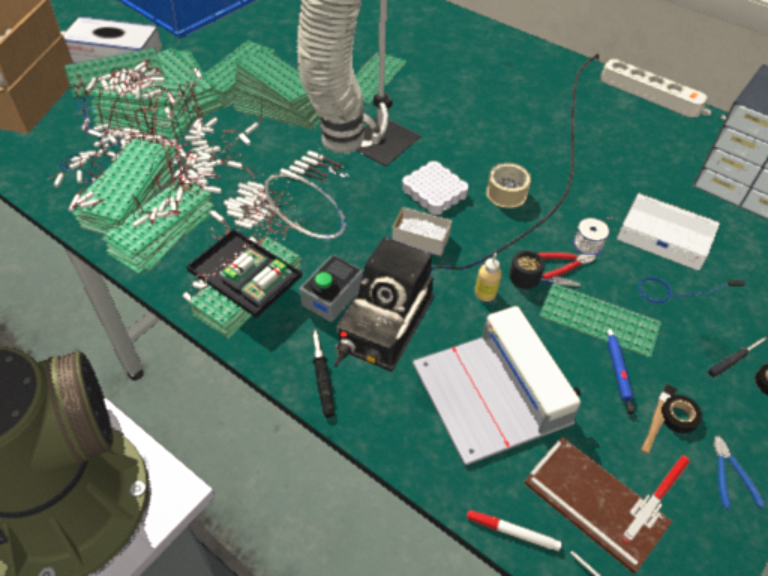

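Top view: writer at about (510,290), its front facing lower-left, with the red line from (455,280) to (543,327). The tray is at (260,337), seemingly with two packs, and the green button at (331,307). The iron, (385,368), lies between the tray and the writer.

```bash
cat > h.py <<'E'
from rig import manip
import cv2,numpy as np
from scipy.spatial.transform import Rotation as Ro
def cam(c):
    m=manip.camera_model(c); return m['intrinsics'],np.array(m['eye']),Ro.from_euler('xyz',m['orientation'],degrees=True).as_matrix()
def proj(c,P):
    K,e,R=cam(c); p=(np.atleast_2d(P)-e)@R; p=p@K.T; return p[:,:2]/p[:,2:]
def back(c,uv,z):
    K,e,R=cam(c); uv=np.atleast_2d(uv).astype(float)
    d=np.c_[uv,np.ones(len(uv))]@np.linalg.inv(K).T@R.T
    return e+d*((z-e[2])/d[:,2])[:,None]
def crop(c,name,box,f,im=None):
    im=manip.read_camera(c) if im is None else im
    l,t,r,b=box; cv2.imwrite(f"pics/{name}.png",cv2.resize(im[t:b,l:r,::-1],None,fx=f,fy=f,interpolation=cv2.INTER_CUBIC)); return im
E
python3 - <<'E'
from h import *
a=manip.read_camera("top"); b=manip.read_camera("scene")
for c,im in(("top",a),("scene",b)):
    print(c)
    for q in("pack_short","pack_mid","pack_long","tray","writer","start_button_top","flux_bottle","solder_iron"):
        for d in manip.cut_out(c,q)[:3]:
            if d['confidence']<.3: continue
            m=d['pixels']; r=cv2.minAreaRect(np.argwhere(m)[:,::-1].astype(np.float32))
            z={'p':.06,'t':.056,'w':.012,'s':.06,'f':.1}[q[0]]
            if q=='solder_iron': z=.015
            print(q,round(d['confidence'],2),m.sum(),np.round(d['bbox']),np.round(back(c,r[0],z)[0],3),np.round(back(c,cv2.boxPoints(r),z)[:,:2],3).tolist())
x=cv2.resize(a[195:255,140:250,::-1],(770,420),interpolation=cv2.INTER_CUBIC)
cv2.imwrite("pics/c1.png",x)
# red line
for c,im in(("top",a),("scene",b)):
    i=im.astype(int); m=(i[:,:,0]-i[:,:,1]>60)&(i[:,:,0]-i[:,:,2]>60)
    l,t,r,bb=[int(v) for v in manip.boxes_of(c,"writer")[0]['bbox']]
    k=np.zeros_like(m);k[t:bb,l:r]=m[t:bb,l:r]
    n,L,S,C=cv2.connectedComponentsWithStats(k.astype(np.uint8),connectivity=8)
    for j in range(1,n):
        if S[j,4]>8:
            p=back(c,np.argwhere(L==j)[:,::-1],.012)[:,:2]
            mm=p.mean(0);u,s,v=np.linalg.svd(p-mm);t_=(p-mm)@v[0]
            print(c,S[j],mm.round(4),np.degrees(np.arctan2(v[0,1],v[0,0])).round(2),np.ptp(t_).round(4),(mm+v[0]*(t_.max()+t_.min())/2).round(4))
E
```

```text
top
pack_short 0.56 406 [165. 212. 181. 239.] [0.464 0.076 0.06 ] [[0.501, 0.098], [0.501, 0.055], [0.427, 0.054], [0.427, 0.097]]
pack_mid 0.56 517 [182. 206. 197. 238.] [0.469 0.022 0.06 ] [[0.512, 0.048], [0.514, 0.0], [0.426, -0.004], [0.424, 0.043]]
tray 0.94 1589 [145. 203. 204. 246.] [0.462 0.075 0.056] [[0.521, 0.162], [0.521, -0.01], [0.404, -0.011], [0.404, 0.16]]
writer 0.75 4775 [290. 153. 386. 240.] [ 0.553 -0.407  0.012] [[0.516, -0.26], [0.7, -0.368], [0.591, -0.554], [0.408, -0.446]]
start_button_top 0.35 211 [289. 130. 306. 143.] [ 0.72  -0.274  0.06 ] [[0.717, -0.243], [0.751, -0.277], [0.722, -0.306], [0.688, -0.271]]
flux_bottle 0.6 186 [288. 129. 303. 145.] [ 0.711 -0.27   0.1  ] [[0.708, -0.241], [0.74, -0.273], [0.715, -0.298], [0.683, -0.266]]
flux_bottle 0.46 300 [232. 226. 276. 262.] [ 0.41  -0.157  0.1  ] [[0.452, -0.096], [0.468, -0.111], [0.368, -0.218], [0.352, -0.203]]
solder_iron 0.66 267 [241. 230. 275. 263.] [ 0.398 -0.165  0.015] [[0.439, -0.108], [0.454, -0.123], [0.356, -0.221], [0.342, -0.207]]
scene
pack_short 0.92 434 [148. 165. 176. 194.] [0.4
[... 504 characters left out ...]
452 0.065 0.056] [[0.388, 0.148], [0.519, 0.196], [0.516, -0.019], [0.393, -0.051]]
writer 0.59 6944 [273. 202. 387. 308.] [ 0.562 -0.407  0.012] [[0.513, -0.255], [0.761, -0.348], [0.608, -0.55], [0.398, -0.456]]
start_button_top 0.44 93 [208. 181. 224. 193.] [ 0.524 -0.06   0.06 ] [[0.526, -0.039], [0.545, -0.062], [0.521, -0.081], [0.503, -0.059]]
flux_bottle 0.55 359 [318. 175. 332. 203.] [ 0.672 -0.301  0.1  ] [[0.623, -0.301], [0.711, -0.265], [0.724, -0.301], [0.635, -0.335]]
solder_iron 0.95 384 [208. 224. 223. 278.] [ 0.393 -0.169  0.015] [[0.436, -0.097], [0.456, -0.113], [0.353, -0.235], [0.336, -0.22]]
scene [301 231  39  67 116] [ 0.5249 -0.3934] -120.24 0.1976 [ 0.5281 -0.3878]
```

View pics/c1.png

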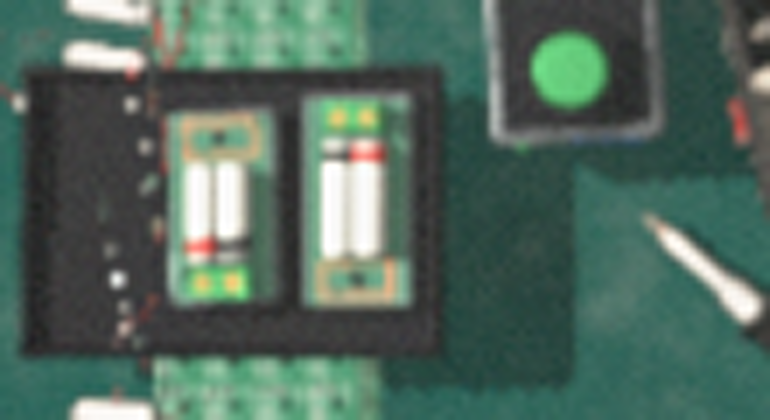

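Two packs are in the tray: short at y≈0.076 with copper towards +x, and mid at y≈0.02 with copper towards −x. The third slot, on the left, is empty. Next I refine the writer, button and pack poses.

```bash
cat > w.py <<'E'
from h import *
a=manip.read_camera("top"); b=manip.read_camera("scene")
for c,im in(("top",a),("scene",b)):
    l,t,r,bb=[int(v) for v in manip.boxes_of(c,"writer")[0]['bbox']]
    i=cv2.GaussianBlur(im,(0,0),.6).astype(float); red=i[:,:,0]-(i[:,:,1]+i[:,:,2])/2
    P=back(c,np.argwhere(np.ones(red.shape))[:,::-1],.012)[:,:2].reshape(384,512,2)
    # near predicted line
    m0=np.array([.528,-.39]); th=np.radians(59.8)
    for it in range(6):
        d=np.array([np.cos(th),np.sin(th)]); n=np.array([d[1],-d[0]])
        s=(P-m0)@d; o=(P-m0)@n
        m=(abs(s)<.105)&(abs(o)<(.02 if it<2 else .008))&(red>12)
        p=P[m];wt=red[m]; mm=np.average(p,axis=0,weights=wt)
        C=np.cov(p.T,aweights=wt); w,v=np.linalg.eigh(C); dd=v[:,1]*np.sign(v[1,1]); th=np.arctan2(dd[1],dd[0])
        s=(p-mm)@dd; m0=mm+dd*(np.percentile(s,.5)+np.percentile(s,99.5))/2
    print(c,m.sum(),'mid',m0.round(4),'yaw',(np.degrees(th)-90).round(2),'len',np.ptp(s).round(4))
    g=(i[:,:,1]-i[:,:,0]>60)&(i[:,:,1]>110)
    l,t,r,bb=[int(v) for v in ([208,181,224,193] if c=='scene' else [205,190,235,218])]
    k=np.argwhere(g[t-3:bb+3,l-3:r+3])[:,::-1]+[l-3,t-3]
    print('button',len(k),back(c,k.mean(0),.063).round(4))
E
python3 w.py
```

```text
top 207 mid [ 0.5291 -0.3871] yaw -30.16 len 0.2015
button 83 [[ 0.5193 -0.0639  0.063 ]]
scene 272 mid [ 0.5275 -0.3883] yaw -30.2 len 0.2007
button 90 [[ 0.5238 -0.0594  0.063 ]]
```

Emit:
step_arm(
  moves=[
    [0.4, 0.03, -0.056, 0, 0, 0, 5],
    [0.4, 0.06, -0.112, 0, 0, 0, 10],
    [0.4, 0.09, -0.168, 0, 0, 0, 15],
    [0.4, 0.12, -0.224, 0, 0, 0, 20],
    [0.4, 0.15, -0.28, 0, 0, 0, 25.1],
  ],
  squeeze=40,
)

```text
clock: 1.92
tcp_pos: [0.3819, 0.2206, 0.1875]
orientation: [-90.0, -0.0, 90.1]
force: [1.2, 0.9, -0.1]
grip_width: 0.0474
```

Emit:
step_arm(
  moves=[
    [0.4, 0.03, -0.056, 0, 0, 0, 0],
    [0.4, 0.0755, -0.1416, 0, 0, 0, 0],
    [0.4, 0.0755, -0.1416, 0, 0, 0, 0],
    [0.4, 0.0755, -0.1416, -0.04, 0, 0, 0],
    [0.4, 0.0755, -0.1416, -0.06, 0, 0, 0],
  ],
)

```text
clock: 2.55
tcp_pos: [0.4563, 0.0803, 0.1257]
orientation: [-89.9, 0.0, 89.9]
force: [-0.5, 0.6, -0.4]
grip_width: 0.0377
```

```bash
python3 - <<'E'
from h import *
s=manip.read_state();print(s['clock'],s['tcp_pos'],s['orientation'],s['force'],s['grip_width'])
b=manip.read_camera("scene"); a=manip.read_camera("top")
x=cv2.resize(b[130:220,110:240,::-1],(780,540),interpolation=cv2.INTER_CUBIC)
cv2.imwrite("pics/c2.png",x)
for q in("pack_short","pack_mid"):
    for d in manip.cut_out("top",q)[:2]:
        print(q,d['confidence'],np.round(back("top",cv2.minAreaRect(np.argwhere(d['pixels'])[:,::-1].astype(np.float32))[0],.056),3))
E
```

```text
2.55 [0.45626351 0.08025008 0.12565239] [-8.99101438e+01  4.54088673e-03  8.98919383e+01] [-0.45365275  0.64031231 -0.41172234] 0.037688202361860094
pack_mid 0.91 [[0.468 0.023 0.056]]
```

View pics/c2.png

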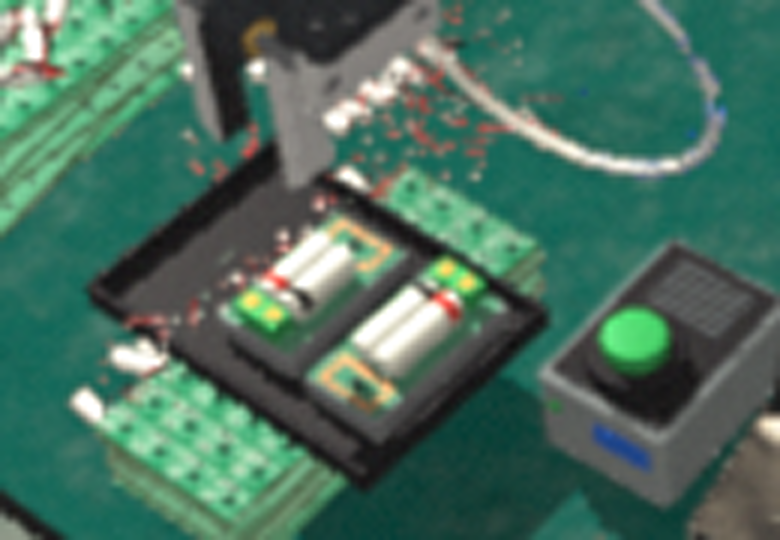

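The gripper is above the short pack with nothing touched. Both packs are in place and the button stands on a dark collar, so I descend and grip.

Emit:
step_arm(
  moves=[
    [0.4, 0, 0, -0.035, 0, 0, 0],
    [0.4, 0, 0, -0.051, 0, 0, 0],
    [0.4, 0, 0, -0.051, 0, 0, 0],
    [0.2, 0, 0, -0.051, 0, 0, 0],
    [0.1, 0, 0, -0.051, 0, 0, 0],
  ],
)

```text
clock: 3.38
tcp_pos: [0.4573, 0.0809, 0.0772]
orientation: [-90.1, -0.0, 90.0]
force: [0.3, -0.2, -0.4]
grip_width: 0.0211
```

Emit:
step_arm(
  moves=[
    [0.1, 0, 0, 0, 0, 0, 0],
    [0.1, 0, 0, 0, 0, 0, 0],
    [0.1, 0, 0, 0.02, 0, 0, 0],
    [0.1, 0, 0, 0.05, 0, 0, 0],
    [0.1, 0, 0, 0.05, 0, 0, 0],
  ],
)

```text
clock: 4.0
tcp_pos: [0.4577, 0.0809, 0.128]
orientation: [-90.2, -0.0, 90.0]
force: [0.0, -0.6, -0.5]
grip_width: 0.0092
```

```bash
python3 - <<'E'
from h import *
b=manip.read_camera("scene")
x=cv2.resize(b[110:220,110:240,::-1],(709,600),interpolation=cv2.INTER_CUBIC)
cv2.imwrite("pics/c3.png",x)
for c in ("scene","top"):
  if c=="top": manip.read_camera(c)
  for q in("pack_short","pack_mid","tray"):
    for d in manip.cut_out(c,q)[:2]:
        print(c,q,d['confidence'],d['bbox'],np.round(back(c,cv2.minAreaRect(np.argwhere(d['pixels'])[:,::-1].astype(np.float32))[0],.056),3))
print(proj("scene",[[.459,.081,.0595],[.459,.081,.11]]))
E
```

```text
scene pack_short 0.73 [147.2, 166.1, 177.8, 193.0] [[0.457 0.071 0.056]]
scene pack_mid 0.72 [160.6, 174.2, 196.6, 204.7] [[0.46  0.017 0.056]]
scene pack_mid 0.18 [277.5, 205.4, 387.8, 309.4] [[ 0.535 -0.415  0.056]]
scene tray 0.76 [124.6, 156.1, 201.9, 211.2] [[0.453 0.066 0.056]]
top pack_short 0.19 [146.1, 200.1, 204.7, 245.5] [[0.462 0.074 0.056]]
top pack_mid 0.64 [182.2, 205.8, 197.6, 236.0] [[0.468 0.023 0.056]]
top tray 0.66 [144.7, 200.0, 201.8, 247.8] [[0.462 0.074 0.056]]
[[159.63054405 175.76127094]
 [157.00016763 163.02963123]]
```

View pics/c3.png

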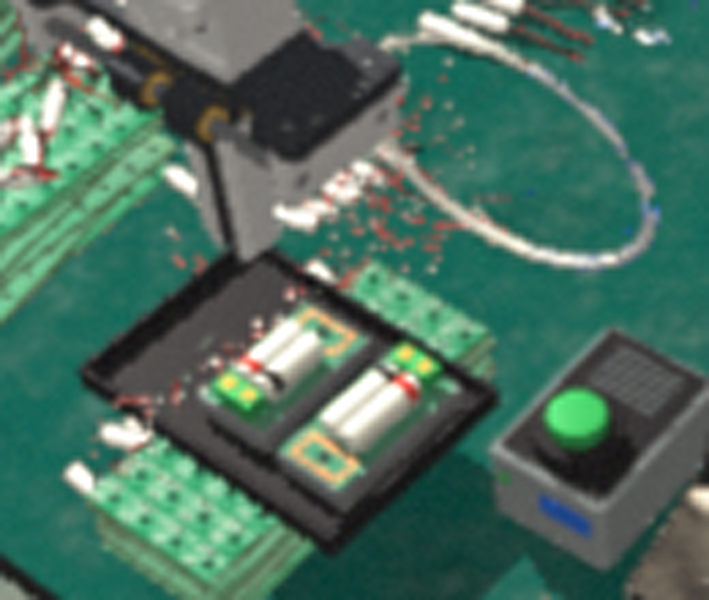

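Emit:
step_arm(
  moves=[
    [0.4, 0, -0.005, 0, 0, 0, 0],
    [0.4, 0, -0.005, 0, 0, 0, 0],
    [0.4, 0, -0.005, -0.03, 0, 0, 0],
    [0.4, 0, -0.005, -0.052, 0, 0, 0],
    [0.4, 0, -0.005, -0.052, 0, 0, 0],
  ],
)

```text
clock: 5.03
tcp_pos: [0.4559, 0.0757, 0.0732]
orientation: [-89.8, 0.0, 90.0]
force: [-1.1, 0.0, 1.0]
grip_width: 0.0376
```

```bash
python3 - <<'E'
from h import *
b=manip.read_camera("scene")
x=cv2.resize(b[130:210,125:225,::-1],(750,600),interpolation=cv2.INTER_CUBIC)
for y in(-.019,.019):
  for dx in(-.008,.008):
    for u in (proj("scene",np.array(manip.read_state()['tcp_pos'])+[dx,y,-.017])-[125,130])*7.5:
      cv2.circle(x,tuple(u.astype(int)),4,(255,0,255),-1)
cv2.imwrite("pics/c4.png",x)
E
```

```text
(no output)
```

View pics/c4.png

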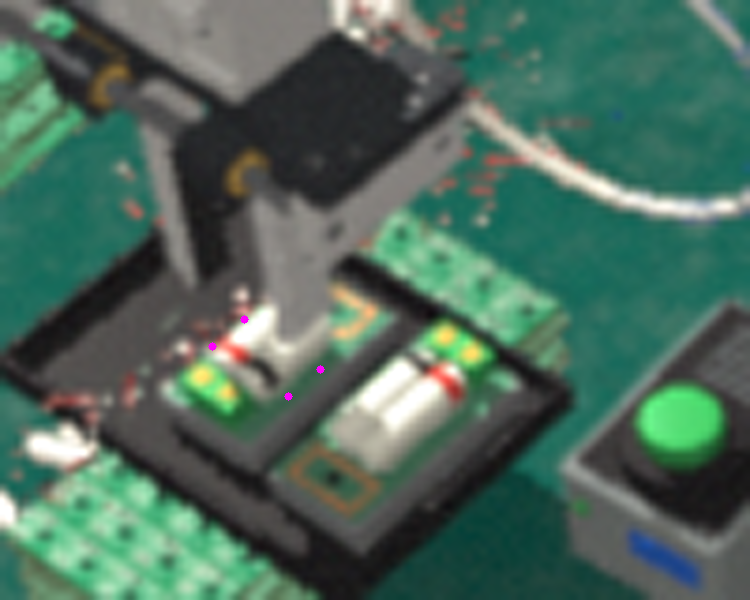

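The magenta predicted tips lie below the visible fingertips by about 5 px (15–20 mm), so the fingers end higher than the stated overhang. I descend in small steps with force checks.

Emit:
step_arm(
  moves=[
    [0.4, 0, 0, -0.002, 0, 0, 0],
    [0.4, 0, 0, -0.004, 0, 0, 0],
    [0.4, 0, 0, -0.006, 0, 0, 0],
  ],
)

```text
clock: 5.45
tcp_pos: [0.4569, 0.0758, 0.0685]
orientation: [-90.0, -0.0, 90.0]
force: [-0.6, 0.2, 0.0]
grip_width: 0.0375
```

Emit:
step_arm(
  moves=[
    [0.4, 0, 0, -0.002, 0, 0, 0],
    [0.4, 0, 0, -0.003, 0, 0, 0],
    [0.4, 0, 0, -0.004, 0, 0, 0],
  ],
)

```text
clock: 5.82
tcp_pos: [0.4567, 0.0758, 0.0642]
orientation: [-90.0, -0.0, 90.0]
force: [-0.1, -0.1, 0.5]
grip_width: 0.0377
```

Emit:
step_arm(
  moves=[
    [0.4, 0, 0, -0.002, 0, 0, 0],
    [0.4, 0, 0, -0.003, 0, 0, 0],
  ],
)

```text
clock: 6.08
tcp_pos: [0.4567, 0.0758, 0.0611]
orientation: [-90.0, -0.0, 90.0]
force: [0.3, 0.4, -0.4]
grip_width: 0.0375
```

Emit:
step_arm(
  moves=[
    [0.4, 0, 0, -0.002, 0, 0, 0],
    [0.2, 0, 0, -0.003, 0, 0, 0],
    [0.1, 0, 0, -0.003, 0, 0, 0],
    [0.1, 0, 0, -0.003, 0, 0, 0],
    [0.1, 0, 0, -0.003, 0, 0, 0],
  ],
)

```text
clock: 6.7
tcp_pos: [0.4568, 0.0758, 0.0583]
orientation: [-90.0, -0.0, 90.0]
force: [0.0, -0.7, 1.2]
grip_width: 0.0092
```

```bash
python3 - <<'E'
from h import *
b=manip.read_camera("scene");a=manip.read_camera("top")
x=cv2.resize(b[130:210,125:225,::-1],(500,400),interpolation=cv2.INTER_CUBIC)
y=cv2.resize(a[180:250,145:200,::-1],(300,400),interpolation=cv2.INTER_CUBIC)
for c,im,o,f in(("scene",x,[125,130],5),("top",y,[145,180],5.5)):
    u=(proj(c,manip.read_state()['tcp_pos'])[0]-o)*f; cv2.circle(im,tuple(u.astype(int)),4,(255,0,255),-1)
cv2.imwrite("pics/c5.png",np.hstack([x,y]))
E
```

```text
(no output)
```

View pics/c5.png

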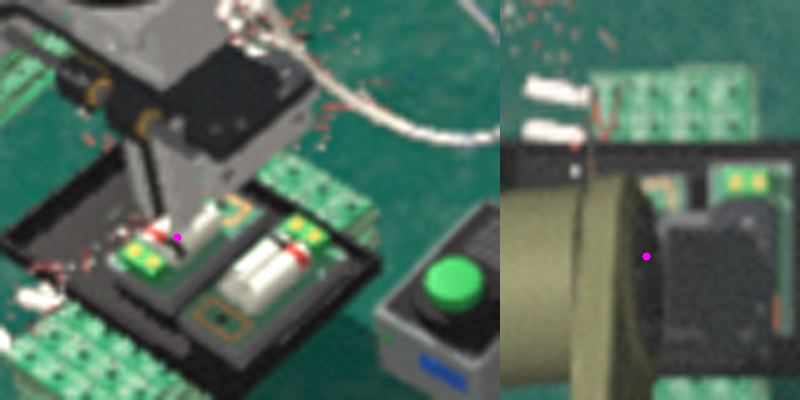

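Emit:
step_arm(
  moves=[
    [0.1, 0, 0, -0.001, 0, 0, 0],
    [0.1, 0, 0, -0.002, 0, 0, 0],
    [0.1, 0, 0, -0.002, 0, 0, 0],
  ],
)

```text
clock: 7.18
tcp_pos: [0.4567, 0.0758, 0.0561]
orientation: [-90.0, 0.0, 90.0]
force: [-0.4, 0.1, -0.3]
grip_width: 0.0098
```

Emit:
step_arm(
  moves=[
    [0.1, 0, 0, -0.001, 0, 0, 0],
    [0.1, 0, 0, -0.002, 0, 0, 0],
    [0.1, 0, 0, -0.002, 0, 0, 0],
  ],
)

```text
clock: 7.55
tcp_pos: [0.4567, 0.0758, 0.0542]
orientation: [-90.0, 0.0, 90.0]
force: [-0.2, -0.4, -0.4]
grip_width: 0.0097
```

Emit:
step_arm(
  moves=[
    [0.1, 0, 0, -0.001, 0, 0, 0],
    [0.1, 0, 0, -0.002, 0, 0, 0],
    [0.1, 0, 0, -0.003, 0, 0, 0],
  ],
)

```text
clock: 7.92
tcp_pos: [0.4569, 0.0759, 0.0524]
orientation: [-90.0, 0.0, 90.0]
force: [-11.3, -1.1, 29.0]
grip_width: 0.0094
```

```bash
python3 - <<'E'
from h import *
b=manip.read_camera("scene")
x=cv2.resize(b[145:205,130:205,::-1],(750,600),interpolation=cv2.INTER_CUBIC)
p=np.array(manip.read_state()['tcp_pos']); print(p,manip.finger_overhang)
for z,col in((0,(255,0,255)),(-.017,(0,0,255)),(.017,(255,0,0))):
    for dx in(-.008,.008):
        u=(proj("scene",p+[dx,-.005,z])[0]-[130,145])*10; cv2.circle(x,tuple(u.astype(int)),5,col,-1)
cv2.imwrite("pics/c6.png",x)
E
```

```text
[0.45690423 0.07586574 0.05244223] 0.017
```

View pics/c6.png

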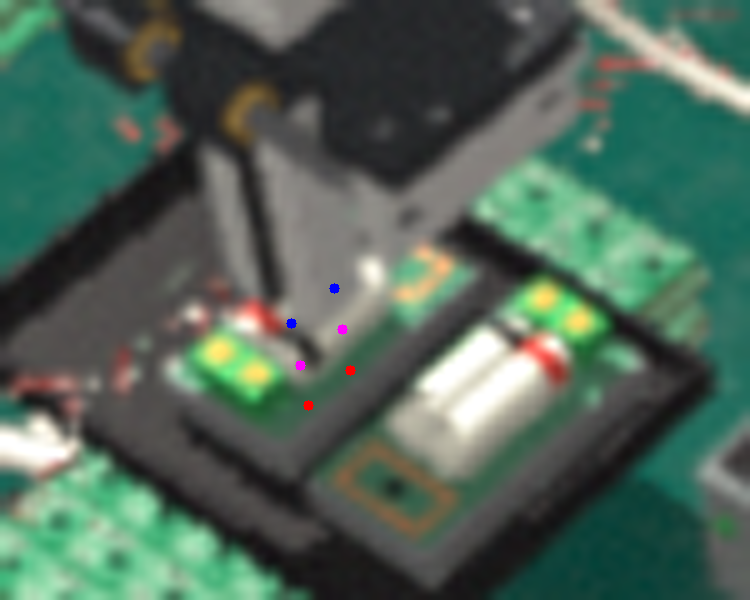

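Contact with the cell tops, at z=0.0705, came at TCP 0.0525. The fingertips are therefore about 17.5 mm above the reported TCP, and I will use that measured offset.

Emit:
step_arm(
  moves=[
    [0.1, 0, 0, 0.01, 0, 0, 0],
    [0.4, 0, 0, 0.02, 0, 0, 0],
    [0.4, 0, 0, 0.02, 0, 0, 0],
    [0.4, 0, 0, 0.02, 0, 0, 0],
    [0.4, 0, 0, 0.02, 0, 0, 0],
  ],
)

```text
clock: 8.6
tcp_pos: [0.4566, 0.0758, 0.0709]
orientation: [-90.0, 0.0, 90.0]
force: [0.2, 0.5, -0.3]
grip_width: 0.0373
```

Emit:
step_arm(
  moves=[
    [0.4, 0, 0, -0.015, 0, 0, 0],
    [0.4, 0, 0, -0.024, 0, 0, 0],
    [0.4, 0, 0, -0.027, 0, 0, 0],
    [0.4, 0, 0, -0.027, 0, 0, 0],
  ],
)

```text
clock: 9.1
tcp_pos: [0.4566, 0.0758, 0.044]
orientation: [-90.0, 0.0, 90.0]
force: [0.2, -0.5, 0.6]
grip_width: 0.0376
```

Emit:
step_arm(
  moves=[
    [0.4, 0, 0, -0.0015, 0, 0, 0],
    [0.3, 0, 0, -0.0015, 0, 0, 0],
    [0.1, 0, 0, -0.0015, 0, 0, 0],
    [0.1, 0, 0, -0.0015, 0, 0, 0],
    [0.1, 0, 0, -0.0015, 0, 0, 0],
  ],
)

```text
clock: 9.72
tcp_pos: [0.4568, 0.0759, 0.0429]
orientation: [-90.0, -0.0, 90.0]
force: [-0.0, 0.7, 1.5]
grip_width: 0.0236
```

Emit:
step_arm(
  moves=[
    [0.1, 0, 0, 0.01, 0, 0, 0],
    [0.1, 0, 0, 0.04, 0, 0, 0],
    [0.1, 0, 0, 0.08, 0, 0, 0],
    [0.1, 0, 0, 0.08, 0, 0, 0],
  ],
)

```text
clock: 10.22
tcp_pos: [0.4581, 0.076, 0.1257]
orientation: [-90.3, -0.0, 90.0]
force: [-0.2, -0.7, -0.5]
grip_width: 0.0237
```

Emit:
step_arm(
  moves=[
    [0.1, -0.02, -0.04, 0, 0, 0, -6],
    [0.1, -0.04, -0.08, 0, 0, 0, -12],
    [0.1, -0.06, -0.12, 0, 0, 0, -18],
    [0.1, -0.08, -0.16, 0, 0, 0, -24],
    [0.1, -0.1, -0.2, 0, 0, 0, -30.2],
  ],
)

```text
clock: 10.85
tcp_pos: [0.3556, -0.1252, 0.1223]
orientation: [-90.0, 0.0, 59.6]
force: [0.8, 0.2, -1.4]
grip_width: 0.0232
```

Emit:
step_arm(
  moves=[
    [0.1, 0.01, -0.045, 0, 0, 0, 0],
    [0.1, 0.02, -0.09, 0, 0, 0, 0],
    [0.1, 0.04, -0.13, 0, 0, 0, 0],
    [0.1, 0.06, -0.17, 0, 0, 0, 0],
    [0.1, 0.09, -0.2, 0, 0, 0, 0],
  ],
)

```text
clock: 11.48
tcp_pos: [0.4467, -0.3256, 0.122]
orientation: [-89.9, -0.0, 59.7]
force: [-0.2, 0.6, -1.1]
grip_width: 0.0234
```

Emit:
step_arm(
  moves=[
    [0.1, 0.032, -0.047, 0, 0, 0, 0],
    [0.1, 0.064, -0.093, 0, 0, 0, 0],
    [0.1, 0.064, -0.093, -0.04, 0, 0, 0],
    [0.1, 0.064, -0.093, -0.07, 0, 0, 0],
    [0.1, 0.064, -0.093, -0.08, 0, 0, 0],
  ],
)

```text
clock: 12.1
tcp_pos: [0.5097, -0.4163, 0.04]
orientation: [-89.8, -0.1, 59.8]
force: [0.8, -0.4, -1.0]
grip_width: 0.0235
```

```bash
python3 - <<'E'
from h import *
print(manip.read_state()['tcp_pos'],manip.read_state()['orientation'])
b=manip.read_camera("scene");a=manip.read_camera("top")
x=cv2.resize(b[195:315,265:395,::-1],(433,400),interpolation=cv2.INTER_CUBIC)
y=cv2.resize(a[145:245,280:390,::-1],(440,400),interpolation=cv2.INTER_CUBIC)
cv2.imwrite("pics/c7.png",np.hstack([x,y])[:, :800])
E
```

```text
[ 0.50972041 -0.41629148  0.03998538] [-8.97615408e+01 -5.18580294e-02  5.97553524e+01]
```

View pics/c7.png

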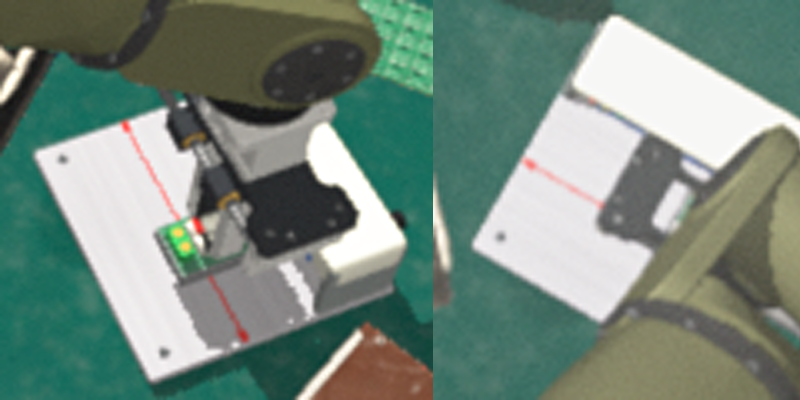

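The short pack is held square over the plate, terminal end in front of the line. I lower it and slide it in.

Emit:
step_arm(
  moves=[
    [0.1, 0, 0, -0.012, 0, 0, 0],
    [0.1, 0, 0, -0.021, 0, 0, 0],
    [0.1, 0, 0, -0.0255, 0, 0, 0],
    [0.1, 0, 0, -0.0265, 0, 0, 0],
    [0.1, 0, 0, -0.0265, 0, 0, 0],
  ],
)

```text
clock: 12.82
tcp_pos: [0.5109, -0.4173, 0.0165]
orientation: [-90.0, 0.0, 59.8]
force: [0.0, 0.3, -1.0]
grip_width: 0.0235
```

Emit:
step_arm(
  moves=[
    [0.1, 0, 0, -0.002, 0, 0, 0],
    [0.1, 0, 0, -0.003, 0, 0, 0],
    [0.1, 0, 0, -0.003, 0, 0, 0],
  ],
)

```text
clock: 13.2
tcp_pos: [0.5107, -0.4172, 0.0133]
orientation: [-90.0, -0.0, 59.8]
force: [-0.1, 0.3, 0.2]
grip_width: 0.0232
```

Emit:
step_arm(
  moves=[
    [0.1, 0.0043, -0.0025, 0, 0, 0, 0],
    [0.1, 0.0086, -0.005, 0, 0, 0, 0],
    [0.1, 0.013, -0.0076, 0, 0, 0, 0],
    [0.1, 0.0173, -0.0101, 0, 0, 0, 0],
    [0.1, 0.0173, -0.0101, 0, 0, 0, 0],
  ],
)

```text
clock: 13.82
tcp_pos: [0.5284, -0.4275, 0.0132]
orientation: [-90.0, 0.0, 59.8]
force: [-0.2, -0.4, 0.7]
grip_width: 0.0236
```

Emit:
step_arm(
  moves=[
    [0.4, 0, 0, 0, 0, 0, 0],
    [0.4, 0, 0, 0, 0, 0, 0],
    [0.4, 0, 0, 0.02, 0, 0, 0],
    [0.4, 0, 0, 0.07, 0, 0, 0],
    [0.4, 0, 0, 0.12, 0, 0, 0],
  ],
)

```text
clock: 14.45
tcp_pos: [0.528, -0.4272, 0.1363]
orientation: [-90.0, 0.0, 59.8]
force: [0.4, -0.5, -0.1]
grip_width: 0.0373
```

Emit:
step_arm(
  moves=[
    [0.4, -0.035, 0.05, 0, 0, 0, -10],
    [0.4, -0.07, 0.1, 0, 0, 0, -20],
    [0.4, -0.1, 0.15, 0, 0, 0, -30],
    [0.4, -0.13, 0.2, 0, 0, 0, -40],
    [0.4, -0.15, 0.25, 0, 0, 0, -50],
  ],
)

```text
clock: 15.08
tcp_pos: [0.377, -0.176, 0.1346]
orientation: [-90.1, -0.1, 9.4]
force: [1.3, 0.8, 0.2]
grip_width: 0.0377
```

Emit:
step_arm(
  moves=[
    [0.4, 0, 0.05, 0, 0, 0, -10],
    [0.4, 0.01, 0.1, 0, 0, 0, -20],
    [0.4, 0.03, 0.14, 0, 0, 0, -30],
    [0.4, 0.06, 0.17, 0, 0, 0, -40],
    [0.4, 0.08, 0.19, 0, 0, 0, -50],
  ],
)

```text
clock: 15.7
tcp_pos: [0.4592, 0.0144, 0.1348]
orientation: [-89.9, -0.1, -40.0]
force: [-1.4, -0.8, 0.6]
grip_width: 0.0375
```

Emit:
step_arm(
  moves=[
    [0.4, 0.01, 0.005, 0, 0, 0, -10],
    [0.4, 0.02, 0.01, 0, 0, 0, -20],
    [0.4, 0.02, 0.01, 0, 0, 0, -30],
    [0.4, 0.02, 0.01, 0, 0, 0, -40],
    [0.4, 0.02, 0.01, 0, 0, 0, -49.8],
  ],
)

```text
clock: 16.32
tcp_pos: [0.4783, 0.0227, 0.1347]
orientation: [-89.9, -0.0, -89.8]
force: [1.3, 0.4, -0.7]
grip_width: 0.0374
```

```bash
python3 - <<'E'
from h import *
s=manip.read_state();print(s['tcp_pos'],s['orientation'],s['joint_pos'].round(0))
b=manip.read_camera("scene")
for q in("pack_short","pack_mid"):
    for d in manip.cut_out("scene",q)[:3]:
        print(q,d['confidence'],d['bbox'],np.round(back("scene",cv2.minAreaRect(np.argwhere(d['pixels'])[:,::-1].astype(np.float32))[0],.056),3))
E
```

```text
[0.47831645 0.0227318  0.13471177] [-8.98969875e+01 -3.17741830e-03 -8.98422938e+01] [ -2.  11. 102.   0.  67.  88.]
pack_short 0.75 [277.3, 206.5, 391.6, 311.8] [[ 0.533 -0.417  0.056]]
pack_short 0.61 [319.9, 256.1, 352.2, 283.7] [[ 0.512 -0.437  0.056]]
pack_short 0.28 [208.8, 181.9, 222.8, 191.4] [[ 0.526 -0.06   0.056]]
pack_mid 0.91 [160.0, 172.9, 197.4, 203.8] [[0.461 0.016 0.056]]
```

Emit:
step_arm(
  moves=[
    [0.4, 0, 0, -0.04, 0, 0, 0],
    [0.4, 0, 0, -0.07, 0, 0, 0],
    [0.4, 0, 0, -0.085, 0, 0, 0],
    [0.4, 0, 0, -0.0915, 0, 0, 0],
    [0.4, 0, 0, -0.0915, 0, 0, 0],
  ],
)

```text
clock: 17.1
tcp_pos: [0.4784, 0.0227, 0.0423]
orientation: [-90.0, -0.0, -89.5]
force: [-0.7, -0.4, 0.2]
grip_width: 0.0373
```

Emit:
step_arm(
  moves=[
    [0.3, 0, 0, 0, 0, 0, 0],
    [0.1, 0, 0, 0, 0, 0, 0],
    [0.1, 0, 0, 0, 0, 0, 0],
    [0.1, 0, 0, 0, 0, 0, 0],
  ],
)

```text
clock: 17.6
tcp_pos: [0.4785, 0.0227, 0.0424]
orientation: [-89.9, -0.0, -89.5]
force: [-0.7, -0.6, 6.2]
grip_width: 0.0236
```

Emit:
step_arm(
  moves=[
    [0.1, 0, 0, 0.01, 0, 0, 0],
    [0.1, 0, 0, 0.05, 0, 0, 0],
    [0.1, 0, 0, 0.09, 0, 0, 0],
    [0.1, -0.02, -0.01, 0.09, 0, 0, 10],
    [0.1, -0.04, -0.03, 0.09, 0, 0, 20],
  ],
)

```text
clock: 18.23
tcp_pos: [0.4375, -0.0072, 0.1325]
orientation: [-90.0, -0.0, -69.1]
force: [-0.6, 0.3, -0.6]
grip_width: 0.0233
```

Emit:
step_arm(
  moves=[
    [0.1, -0.03, -0.03, 0, 0, 0, 10],
    [0.1, -0.05, -0.06, 0, 0, 0, 20],
    [0.1, -0.07, -0.09, 0, 0, 0, 30],
    [0.1, -0.08, -0.12, 0, 0, 0, 40],
    [0.1, -0.08, -0.15, 0, 0, 0, 50],
  ],
)

```text
clock: 18.85
tcp_pos: [0.3575, -0.1582, 0.1325]
orientation: [-90.0, -0.0, -19.2]
force: [0.5, 0.4, -1.1]
grip_width: 0.0235
```

Emit:
step_arm(
  moves=[
    [0.1, 0, -0.03, 0, 0, 0, 10],
    [0.1, 0, -0.06, 0, 0, 0, 20],
    [0.1, 0.01, -0.09, 0, 0, 0, 30],
    [0.1, 0.03, -0.12, 0, 0, 0, 40],
    [0.1, 0.05, -0.14, 0, 0, 0, 50],
  ],
)

```text
clock: 19.48
tcp_pos: [0.4084, -0.2985, 0.1322]
orientation: [-90.0, -0.0, 30.8]
force: [0.1, -0.1, -1.9]
grip_width: 0.0236
```

Emit:
step_arm(
  moves=[
    [0.1, 0.035, -0.02, 0, 0, 0, 10],
    [0.1, 0.07, -0.035, 0, 0, 0, 20],
    [0.1, 0.1035, -0.0478, 0, 0, 0, 29.3],
    [0.1, 0.1335, -0.0578, 0, 0, 0, 29.3],
    [0.1, 0.1335, -0.0578, 0, 0, 0, 29.3],
  ],
)

```text
clock: 20.1
tcp_pos: [0.5425, -0.355, 0.1313]
orientation: [-90.0, -0.0, 59.8]
force: [-0.2, 0.0, -1.8]
grip_width: 0.0231
```

Emit:
step_arm(
  moves=[
    [0.1, 0, 0, -0.04, 0, 0, 0],
    [0.1, 0, 0, -0.07, 0, 0, 0],
    [0.1, 0, 0, -0.07, 0, 0, 0],
  ],
)

```text
clock: 20.48
tcp_pos: [0.54, -0.3542, 0.0602]
orientation: [-89.8, -0.0, 59.8]
force: [-0.7, 0.5, -1.6]
grip_width: 0.0235
```

```bash
python3 - <<'E'
from h import *
print(manip.read_state()['tcp_pos'],manip.read_state()['orientation'])
b=manip.read_camera("scene")
cv2.imwrite("pics/c8.png",cv2.resize(b[195:315,265:395,::-1],(650,600),interpolation=cv2.INTER_CUBIC))
E
```

```text
[ 0.53998895 -0.35422931  0.0601641 ] [-8.97600203e+01 -2.41658309e-02  5.97647404e+01]
```

View pics/c8.png

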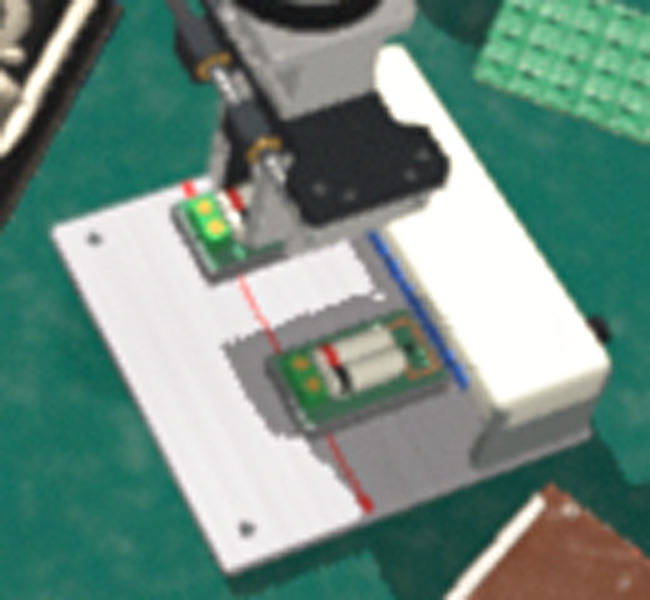

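Mid is held square with copper towards the bridge. Short is on the plate with its edge about 10 mm in front of the line.

Emit:
step_arm(
  moves=[
    [0.1, 0, 0, -0.025, 0, 0, 0],
    [0.1, 0, 0, -0.04, 0, 0, 0],
    [0.1, 0, 0, -0.045, 0, 0, 0],
    [0.1, 0, 0, -0.045, 0, 0, 0],
  ],
)

```text
clock: 21.02
tcp_pos: [0.5417, -0.3552, 0.0174]
orientation: [-90.0, 0.0, 59.8]
force: [-0.2, 0.0, -0.9]
grip_width: 0.0235
```

Emit:
step_arm(
  moves=[
    [0.1, 0, 0, -0.003, 0, 0, 0],
    [0.1, 0, 0, -0.0045, 0, 0, 0],
    [0.1, 0, 0, -0.0045, 0, 0, 0],
  ],
)

```text
clock: 21.4
tcp_pos: [0.5415, -0.3551, 0.0123]
orientation: [-90.0, 0.0, 59.8]
force: [-0.2, 0.4, -1.6]
grip_width: 0.0235
```

Emit:
step_arm(
  moves=[
    [0.1, 0.005, -0.0029, 0, 0, 0, 0],
    [0.1, 0.01, -0.0058, 0, 0, 0, 0],
    [0.1, 0.016, -0.0093, 0, 0, 0, 0],
    [0.1, 0.0225, -0.0131, 0, 0, 0, 0],
    [0.1, 0.0225, -0.0131, 0, 0, 0, 0],
  ],
)

```text
clock: 22.02
tcp_pos: [0.5644, -0.3684, 0.012]
orientation: [-90.0, 0.0, 59.8]
force: [-1.0, 1.4, -1.2]
grip_width: 0.0235
```

Emit:
step_arm(
  moves=[
    [0.4, 0, 0, 0, 0, 0, 0],
    [0.4, 0, 0, 0, 0, 0, 0],
    [0.4, 0, 0, 0.02, 0, 0, 0],
    [0.4, 0, 0, 0.06, 0, 0, 0],
    [0.0, -0.03, 0.0174, 0.06, 0, 0, 0],
  ],
)

```text
clock: 22.65
tcp_pos: [0.536, -0.3522, 0.077]
orientation: [-90.4, 0.0, 59.8]
force: [-0.2, -0.3, -0.6]
grip_width: 0.0306
```

Emit:
step_arm(
  moves=[
    [0.0, 0, -0.03, 0, 0, 0, 0],
    [0.0, 0.01, -0.054, 0, 0, 0, 0],
    [0.0, 0.0244, -0.054, -0.01, 0, 0, 0],
    [0.0, 0.0244, -0.054, -0.024, 0, 0, 0],
    [0.0, 0.0244, -0.054, -0.024, 0, 0, 0],
  ],
)

```text
clock: 23.28
tcp_pos: [0.5578, -0.4034, 0.0464]
orientation: [-89.8, -0.0, 59.8]
force: [0.2, 1.1, -0.1]
grip_width: 0.0006
```

Emit:
step_arm(
  moves=[
    [0.0, 0.0017, -0.001, 0, 0, 0, 0],
    [0.0, 0.0035, -0.002, 0, 0, 0, 0],
    [0.0, 0.0052, -0.003, 0, 0, 0, 0],
  ],
)

```text
clock: 23.65
tcp_pos: [0.5638, -0.4079, 0.0487]
orientation: [-90.0, 0.0, 59.8]
force: [-0.1, -0.6, 1.1]
grip_width: 0.0008
```

Emit:
step_arm(
  moves=[
    [0.0, 0.0009, -0.0005, 0, 0, 0, 0],
    [0.0, 0.0017, -0.001, 0, 0, 0, 0],
  ],
)

```text
clock: 23.9
tcp_pos: [0.5653, -0.4089, 0.0483]
orientation: [-90.0, 0.0, 59.8]
force: [0.7, 0.3, 0.8]
grip_width: 0.0004
```

Emit:
step_arm(
  moves=[
    [0.0, 0.0009, -0.0005, 0, 0, 0, 0],
    [0.0, 0.0017, -0.001, 0, 0, 0, 0],
  ],
)

```text
clock: 24.15
tcp_pos: [0.5671, -0.4098, 0.0483]
orientation: [-90.0, -0.0, 59.8]
force: [-0.1, 0.4, 1.0]
grip_width: 0.0004
```

Emit:
step_arm(
  moves=[
    [0.0, 0.0009, -0.0005, 0, 0, 0, 0],
    [0.0, 0.0009, -0.0005, 0, 0, 0, 0],
  ],
)

```text
clock: 24.4
tcp_pos: [0.5674, -0.41, 0.0483]
orientation: [-89.9, -0.0, 59.8]
force: [-4.8, 2.5, 3.2]
grip_width: 0.0004
```

Emit:
step_arm(
  moves=[
    [0.0, -0.04, 0.004, 0, 0, 0, 0],
    [0.0, -0.0914, 0.0131, 0, 0, 0, 0],
    [0.0, -0.0914, 0.0131, -0.02, 0, 0, 0],
    [0.0, -0.0914, 0.0131, -0.04, 0, 0, 0],
    [0.0, -0.0914, 0.0131, -0.0455, 0, 0, 0],
  ],
)

```text
clock: 25.02
tcp_pos: [0.4768, -0.3967, 0.0006]
orientation: [-89.9, -0.0, 59.8]
force: [-0.5, 0.3, -0.1]
grip_width: 0.0001
```

Emit:
step_arm(
  moves=[
    [0.0, 0.004, -0.0023, -0.001, 0, 0, 0],
    [0.0, 0.008, -0.0047, -0.001, 0, 0, 0],
    [0.0, 0.012, -0.007, -0.001, 0, 0, 0],
    [0.0, 0.015, -0.0087, -0.001, 0, 0, 0],
    [0.0, 0.0173, -0.0101, -0.001, 0, 0, 0],
  ],
)

```text
clock: 25.65
tcp_pos: [0.494, -0.4074, 0.0019]
orientation: [-90.0, 0.0, 59.8]
force: [-0.8, 1.2, -0.2]
grip_width: 0.0004
```

Emit:
step_arm(
  moves=[
    [0.0, 0.0017, -0.001, 0, 0, 0, 0],
    [0.0, 0.0034, -0.002, 0, 0, 0, 0],
    [0.0, 0.0051, -0.003, 0, 0, 0, 0],
    [0.0, 0.0067, -0.0039, 0, 0, 0, 0],
    [0.0, 0.0075, -0.0044, 0, 0, 0, 0],
  ],
)

```text
clock: 26.28
tcp_pos: [0.5014, -0.4117, 0.0017]
orientation: [-90.0, -0.0, 59.8]
force: [-0.2, 1.1, 0.8]
grip_width: 0.0002
```

Emit:
step_arm(
  moves=[
    [0.0, 0, 0, 0, 0, 0, 0],
  ],
)

```text
clock: 26.4
tcp_pos: [0.5014, -0.4117, 0.0017]
orientation: [-90.0, 0.0, 59.8]
force: [-0.1, 0.2, -0.0]
grip_width: 0.0003
```

Emit:
step_arm(
  moves=[
    [0.0, 0.0006, -0.0003, 0, 0, 0, 0],
    [0.0, 0.001, -0.0006, 0, 0, 0, 0],
    [0.0, 0.001, -0.0006, 0, 0, 0, 0],
  ],
)

```text
clock: 26.78
tcp_pos: [0.5024, -0.4123, 0.0018]
orientation: [-90.0, -0.0, 59.8]
force: [-0.5, -0.7, 0.4]
grip_width: 0.0002
```

Emit:
step_arm(
  moves=[
    [0.0, -0.01, 0.0058, 0, 0, 0, 0],
    [0.0, -0.0259, 0.0151, 0, 0, 0, 0],
    [0.0, -0.0259, 0.0151, 0.03, 0, 0, 0],
    [0.0, -0.0259, 0.0151, 0.03, 0, 0, 0],
  ],
)

```text
clock: 27.28
tcp_pos: [0.4774, -0.3981, 0.0339]
orientation: [-90.2, 0.1, 59.8]
force: [-0.2, 0.2, -0.5]
grip_width: 0.0003
```

Emit:
step_arm(
  moves=[
    [0.0, 0.017, 0.03, 0, 0, 0, 0],
    [0.0, 0.0347, 0.0597, 0, 0, 0, 0],
    [0.0, 0.0347, 0.0597, -0.02, 0, 0, 0],
    [0.0, 0.0347, 0.0597, -0.03, 0, 0, 0],
    [0.0, 0.0347, 0.0597, -0.03, 0, 0, 0],
  ],
)

```text
clock: 27.9
tcp_pos: [0.5101, -0.3378, 0.0002]
orientation: [-89.9, -0.0, 59.7]
force: [-0.2, -0.1, 0.6]
grip_width: 0.0004
```

Emit:
step_arm(
  moves=[
    [0.0, 0.004, -0.0023, 0, 0, 0, 0],
    [0.0, 0.008, -0.0047, 0, 0, 0, 0],
    [0.0, 0.012, -0.007, 0, 0, 0, 0],
    [0.0, 0.015, -0.0087, 0, 0, 0, 0],
    [0.0, 0.0173, -0.0101, 0, 0, 0, 0],
  ],
)

```text
clock: 28.52
tcp_pos: [0.5287, -0.3476, 0.0018]
orientation: [-90.0, 0.0, 59.8]
force: [-0.1, 0.2, 0.3]
grip_width: 0.001
```

Emit:
step_arm(
  moves=[
    [0.0, 0.0017, -0.001, 0, 0, 0, 0],
    [0.0, 0.0034, -0.002, 0, 0, 0, 0],
    [0.0, 0.0051, -0.003, 0, 0, 0, 0],
    [0.0, 0.0065, -0.0038, 0, 0, 0, 0],
    [0.0, 0.0065, -0.0038, 0, 0, 0, 0],
  ],
)

```text
clock: 29.15
tcp_pos: [0.535, -0.3514, 0.0017]
orientation: [-90.0, -0.0, 59.8]
force: [-1.1, -0.0, 0.4]
grip_width: 0.0003
```

Emit:
step_arm(
  moves=[
    [0.0, 0.001, -0.0006, 0, 0, 0, 0],
    [0.0, 0.0021, -0.0012, 0, 0, 0, 0],
    [0.0, 0.0021, -0.0012, 0, 0, 0, 0],
  ],
)

```text
clock: 29.52
tcp_pos: [0.5372, -0.3526, 0.0018]
orientation: [-90.0, 0.0, 59.8]
force: [0.4, 0.0, 0.6]
grip_width: 0.0006
```

Emit:
step_arm(
  moves=[
    [0.0, -0.01, 0.0058, 0, 0, 0, 0],
    [0.0, -0.026, 0.0151, 0.0, 0, 0, 0],
    [0.0, -0.05, 0.04, 0.05, 0, 0, 0],
    [0.0, -0.09, 0.06, 0.1, 0, 0, -10],
    [0.0, -0.13, 0.09, 0.15, 0, 0, -20],
  ],
)

```text
clock: 30.15
tcp_pos: [0.4132, -0.2674, 0.1442]
orientation: [-90.0, -0.0, 39.4]
force: [0.1, 0.0, 1.0]
grip_width: 0.0005
```

Emit:
step_arm(
  moves=[
    [0.0, -0.02, 0.05, 0, 0, 0, -10],
    [0.0, -0.04, 0.1, 0, 0, 0, -20],
    [0.0, -0.02, 0.14, 0, 0, 0, -30],
    [0.0, 0.02, 0.18, 0, 0, 0, -39.8],
    [0.0, 0.06, 0.2, 0, 0, 0, -39.8],
  ],
)

```text
clock: 30.78
tcp_pos: [0.4754, -0.0663, 0.1434]
orientation: [-90.0, -0.1, -0.1]
force: [0.4, -0.7, 0.4]
grip_width: 0.0007
```

```bash
python3 - <<'E'
from h import *
print(manip.read_state()['tcp_pos'],manip.read_state()['orientation'])
b=manip.read_camera("scene");a=manip.read_camera("top")
x=cv2.resize(b[195:315,265:395,::-1],(433,400),interpolation=cv2.INTER_CUBIC)
y=cv2.resize(a[145:245,285:385,::-1],(400,400),interpolation=cv2.INTER_CUBIC)
x=cv2.resize(b[215:305,270:360,::-1],(400,400),interpolation=cv2.INTER_CUBIC)
cv2.imwrite("pics/c9.png",np.hstack([x,y]))
np.savez("on_line.npz",a=a,b=b)
E
```

```text
[ 0.47540766 -0.06629562  0.1433712 ] [-9.00204281e+01 -8.78835890e-02 -1.37182913e-01]
```

View pics/c9.png

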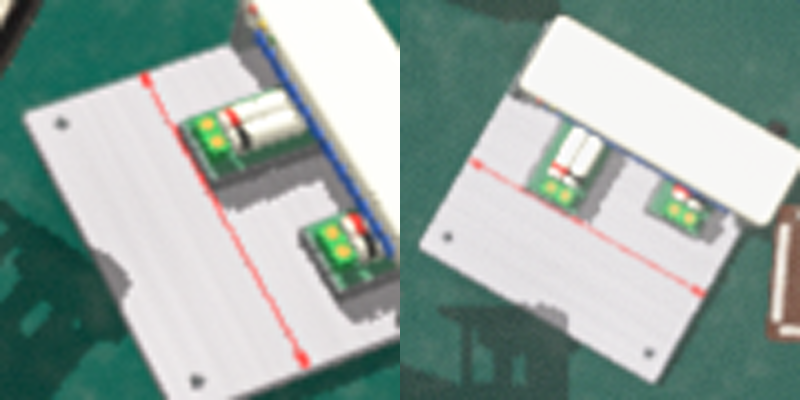

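Mid's edge lies on the line. Short is now about 20 mm too far under the bridge; this is probably the announced knock, since the pusher stopped at the line. I measure it.

```bash
cat > pk.py <<'E'
from h import *
from scipy.optimize import minimize
M=np.array([.5283,-.3877]);X=np.array([.8643,-.5030]);Y=np.array([.5030,.8643])
def px(c,x,y,z): return proj(c,np.c_[M+np.outer(np.atleast_1d(x),X)+np.outer(np.atleast_1d(y),Y),np.full(np.size(x),z)])
E
python3 - <<'E'
from pk import *
for n,t,s in(("short",[(347.5,196.25),(360,203)],[(337.95,266.3),(346.95,280.25)]),):
    for c,u in(("top",t),("scene",s)):
        p=back(c,u,.026)[:,:2]-M; print(n,c,(p@X).round(4),(p@Y).round(4))
f=np.load("on_line.npz")
out=[]
for c,k,o in(("scene","b",[325,250]),("top","a",[335,182])):
    im=cv2.resize(f[k][o[1]:o[1]+40,o[0]:o[0]+40,::-1],(400,400),interpolation=cv2.INTER_CUBIC)
    out.append(im)
    for (ex,ey,col) in((0.02,-.036,(255,0,255)),):
        q=[px(c,x,y,z)[0] for x,y,z in((ex,ey+.022,.026),(ex,ey-.022,.026),(ex,ey-.022,.012),(ex,ey+.022,.012))]
        q=(np.array(q)-o)*10; cv2.polylines(im,[q.astype(int)],True,col,1)
cv2.imwrite("pics/c10.png",np.hstack(out))
E
```

```text
short top [0.0355 0.0366] [-0.03   -0.0712]
short scene [0.0315 0.0333] [-0.0327 -0.0733]
```

View pics/c10.png

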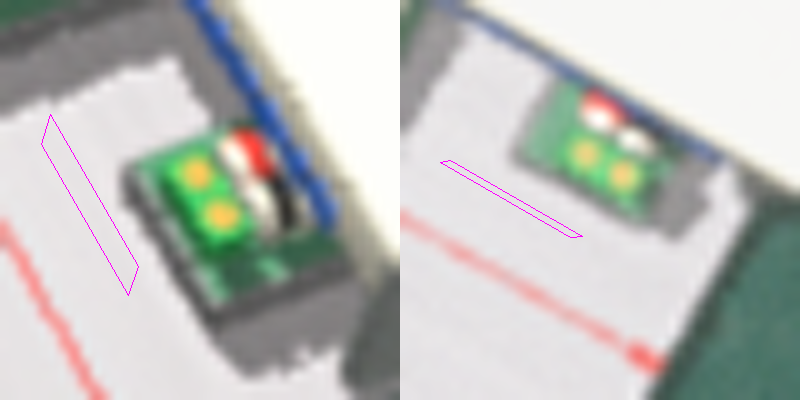

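Short is against the back wall: its edge is at x≈+31 mm past the line and y≈−52 mm, within 2° of square. I will go back, grip it by the terminal block, pull it out and push it again.

Emit:
step_arm(
  moves=[
    [0.4, -0.04, -0.02, 0, 0, 0, 0],
    [0.4, -0.08, -0.06, 0, 0, 0, 10],
    [0.4, -0.1, -0.1, 0, 0, 0, 20],
    [0.4, -0.08, -0.15, 0, 0, 0, 30],
    [0.4, -0.06, -0.2, 0, 0, 0, 40],
  ],
)

```text
clock: 31.5
tcp_pos: [0.4139, -0.2701, 0.1433]
orientation: [-90.1, -0.0, 40.3]
force: [-0.0, 0.3, 0.1]
grip_width: 0.0377
```

Emit:
step_arm(
  moves=[
    [0.4, 0.03, -0.05, 0, 0, 0, 10],
    [0.4, 0.06, -0.1, 0, 0, 0, 19.9],
    [0.4, 0.09, -0.14, 0, 0, 0, 19.9],
    [0.4, 0.1215, -0.1864, 0, 0, 0, 19.9],
    [0.4, 0.1215, -0.1864, 0, 0, 0, 19.9],
  ],
)

```text
clock: 32.12
tcp_pos: [0.5356, -0.4566, 0.14]
orientation: [-89.9, -0.0, 59.8]
force: [-0.7, -0.4, -0.9]
grip_width: 0.0373
```

Emit:
step_arm(
  moves=[
    [0.4, 0.001, 0.004, -0.04, 0, 0, 0],
    [0.4, 0.001, 0.004, -0.08, 0, 0, 0],
    [0.4, 0.001, 0.004, -0.105, 0, 0, 0],
    [0.4, 0.001, 0.004, -0.115, 0, 0, 0],
    [0.4, 0.001, 0.004, -0.115, 0, 0, 0],
  ],
)

```text
clock: 32.75
tcp_pos: [0.5365, -0.4502, 0.0282]
orientation: [-90.0, 0.0, 59.9]
force: [-0.7, -0.3, 0.9]
grip_width: 0.0375
```

Emit:
step_arm(
  moves=[
    [0.4, 0, 0, -0.006, 0, 0, 0],
    [0.4, 0, 0, -0.01, 0, 0, 0],
    [0.4, 0, 0, -0.013, 0, 0, 0],
    [0.4, 0, 0, -0.015, 0, 0, 0],
  ],
)

```text
clock: 33.25
tcp_pos: [0.5368, -0.4503, 0.0126]
orientation: [-90.0, 0.0, 59.9]
force: [-0.0, -0.5, -0.6]
grip_width: 0.0376
```

Emit:
step_arm(
  moves=[
    [0.3, 0, 0, 0, 0, 0, 0],
    [0.1, 0, 0, 0, 0, 0, 0],
    [0.1, 0, 0, 0, 0, 0, 0],
    [0.1, 0, 0, 0, 0, 0, 0],
  ],
)

```text
clock: 33.75
tcp_pos: [0.5368, -0.4503, 0.0128]
orientation: [-90.0, 0.0, 59.9]
force: [0.9, 0.1, -0.2]
grip_width: 0.0232
```

Gripped the terminal block (23.2 mm). Pulling back 43 mm so that the edge stands about 12 mm in front of the line.

Emit:
step_arm(
  moves=[
    [0.1, -0.007, 0.0041, 0, 0, 0, 0],
    [0.1, -0.015, 0.0087, 0, 0, 0, 0],
    [0.1, -0.023, 0.0134, 0, 0, 0, 0],
    [0.1, -0.031, 0.018, 0, 0, 0, 0],
    [0.1, -0.0372, 0.0216, 0, 0, 0, 0],
  ],
)

```text
clock: 34.38
tcp_pos: [0.499, -0.4284, 0.0128]
orientation: [-90.0, 0.0, 59.9]
force: [0.8, -0.7, 0.8]
grip_width: 0.023
```

Emit:
step_arm(
  moves=[
    [0.1, 0, 0, 0, 0, 0, 0],
    [0.4, 0, 0, 0, 0, 0, 0],
    [0.4, 0, 0, 0, 0, 0, 0],
    [0.4, 0, 0, 0.03, 0, 0, 0],
    [0.0, -0.035, 0.0204, 0.03, 0, 0, 0],
  ],
)

```text
clock: 35.0
tcp_pos: [0.4661, -0.4094, 0.0446]
orientation: [-90.3, 0.1, 59.9]
force: [0.2, -0.2, -1.0]
grip_width: 0.0308
```

Emit:
step_arm(
  moves=[
    [0.0, 0, 0, 0, 0, 0, 0],
    [0.0, 0, 0, -0.02, 0, 0, 0],
    [0.0, 0, 0, -0.035, 0, 0, 0],
    [0.0, 0, 0, -0.041, 0, 0, 0],
    [0.0, 0, 0, -0.041, 0, 0, 0],
  ],
)

```text
clock: 35.62
tcp_pos: [0.4645, -0.4082, 0.0008]
orientation: [-89.9, -0.0, 59.9]
force: [-0.2, -0.3, -0.3]
grip_width: 0.0002
```

Emit:
step_arm(
  moves=[
    [0.0, 0.004, -0.0023, 0, 0, 0, 0],
    [0.0, 0.008, -0.0047, 0, 0, 0, 0],
    [0.0, 0.012, -0.007, 0, 0, 0, 0],
    [0.0, 0.016, -0.0093, 0, 0, 0, 0],
    [0.0, 0.02, -0.0116, 0, 0, 0, 0],
  ],
)

```text
clock: 36.25
tcp_pos: [0.4849, -0.42, 0.0017]
orientation: [-90.0, 0.0, 59.9]
force: [-0.8, 0.6, 0.3]
grip_width: 0.0005
```

Emit:
step_arm(
  moves=[
    [0.0, 0.0017, -0.001, 0, 0, 0, 0],
    [0.0, 0.0034, -0.002, 0, 0, 0, 0],
    [0.0, 0.0051, -0.003, 0, 0, 0, 0],
    [0.0, 0.006, -0.0035, 0, 0, 0, 0],
    [0.0, 0.006, -0.0035, 0, 0, 0, 0],
  ],
)

```text
clock: 36.88
tcp_pos: [0.4906, -0.4234, 0.0017]
orientation: [-90.0, 0.0, 59.9]
force: [-0.3, 0.1, 0.4]
grip_width: 0.0004
```

Emit:
step_arm(
  moves=[
    [0.0, 0.0015, -0.0009, 0, 0, 0, 0],
    [0.0, 0.003, -0.0017, 0, 0, 0, 0],
    [0.0, 0.004, -0.0023, 0, 0, 0, 0],
    [0.0, 0.004, -0.0023, 0, 0, 0, 0],
  ],
)

```text
clock: 37.38
tcp_pos: [0.4947, -0.4258, 0.0017]
orientation: [-90.0, 0.0, 59.9]
force: [0.3, 0.4, -0.1]
grip_width: 0.0008
```

Emit:
step_arm(
  moves=[
    [0.0, -0.01, 0.0058, 0, 0, 0, 0],
    [0.0, -0.026, 0.0151, 0.0, 0, 0, 0],
    [0.0, -0.04, 0.04, 0.05, 0, 0, 0],
    [0.0, -0.06, 0.08, 0.1, 0, 0, -10],
    [0.0, -0.08, 0.13, 0.14, 0, 0, -20],
  ],
)

```text
clock: 38.0
tcp_pos: [0.4168, -0.3016, 0.1379]
orientation: [-90.1, -0.0, 39.5]
force: [0.5, 0.0, 1.7]
grip_width: 0.0003
```

Emit:
step_arm(
  moves=[
    [0.0, -0.02, 0.06, 0, 0, 0, -10],
    [0.0, -0.02, 0.12, 0, 0, 0, -20],
    [0.0, 0.02, 0.17, 0, 0, 0, -30],
    [0.0, 0.06, 0.2, 0, 0, 0, -39.9],
    [0.0, 0.1, 0.23, 0, 0, 0, -39.9],
  ],
)

```text
clock: 38.62
tcp_pos: [0.5186, -0.0708, 0.1367]
orientation: [-90.0, -0.1, -0.2]
force: [-0.4, -0.7, -1.2]
grip_width: 0.0
```

```bash
python3 - <<'E'
from pk import *
print(manip.read_state()['tcp_pos'],manip.read_state()['orientation'])
b=manip.read_camera("scene");a=manip.read_camera("top")
x=cv2.resize(b[220:300,280:360,::-1],(400,400),interpolation=cv2.INTER_CUBIC)
y=cv2.resize(a[165:225,310:370,::-1],(400,400),interpolation=cv2.INTER_CUBIC)
cv2.imwrite("pics/c11.png",np.hstack([x,y]))
E
```

```text
[ 0.51860409 -0.07084852  0.13670599] [-9.00154965e+01 -6.79679871e-02 -1.80337906e-01]
```

View pics/c11.png

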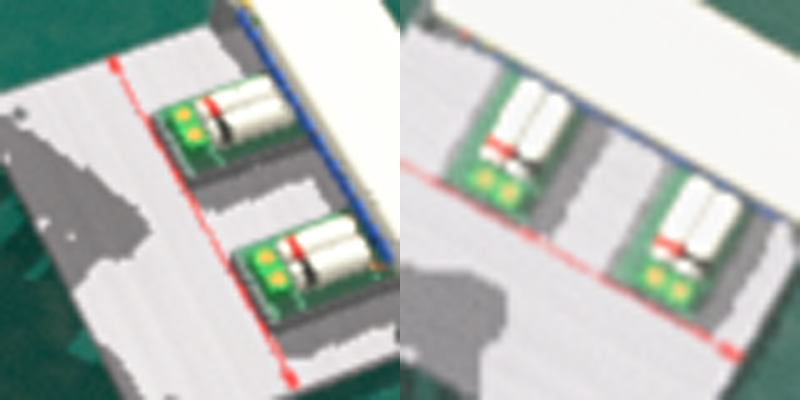

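Both packs now have their edge square on the red line in both views, so I press the button.

Emit:
step_arm(
  moves=[
    [0.0, 0, 0.006, -0.03, 0, 0, 0],
    [0.0, 0, 0.006, -0.06, 0, 0, 0],
    [0.0, 0, 0.006, -0.075, 0, 0, 0],
    [0.0, 0, 0.006, -0.075, 0, 0, 0],
  ],
)

```text
clock: 39.22
tcp_pos: [0.5169, -0.0667, 0.061]
orientation: [-90.0, 0.1, -0.0]
force: [-0.1, 0.3, 0.3]
grip_width: 0.0004
```

Emit:
step_arm(
  moves=[
    [0.0, 0, 0, -0.002, 0, 0, 0],
    [0.0, 0, 0, -0.004, 0, 0, 0],
    [0.0, 0, 0, -0.006, 0, 0, 0],
    [0.0, 0, 0, -0.006, 0, 0, 0],
  ],
)

```text
clock: 39.72
tcp_pos: [0.5177, -0.0666, 0.0556]
orientation: [-90.0, -0.1, -0.0]
force: [1.4, -2.6, 3.7]
grip_width: 0.0007
```

Emit:
step_arm(
  moves=[
    [0.0, 0, 0, -0.001, 0, 0, 0],
    [0.0, 0, 0, -0.002, 0, 0, 0],
    [0.0, 0, 0, -0.002, 0, 0, 0],
  ],
)

```text
clock: 40.1
tcp_pos: [0.5177, -0.0665, 0.0535]
orientation: [-90.0, -0.1, -0.0]
force: [1.9, -2.3, 6.9]
grip_width: 0.0006
```

Emit:
step_arm(
  moves=[
    [0.0, 0, 0, -0.001, 0, 0, 0],
    [0.0, 0, 0, -0.002, 0, 0, 0],
    [0.0, 0, 0, -0.002, 0, 0, 0],
  ],
)

```text
clock: 40.48
tcp_pos: [0.5179, -0.0665, 0.0531]
orientation: [-90.0, -0.1, -0.0]
force: [-7.3, -1.3, 26.9]
grip_width: 0.0004
```

Force rose to 27 N at a hard stop, so the button is fully down. I release it and go back for mid.

Emit:
step_arm(
  moves=[
    [0.0, 0, 0, 0, 0, 0, 0],
    [0.0, 0, 0, 0.005, 0, 0, 0],
    [0.0, 0, 0, 0.03, 0, 0, 0],
    [0.0, 0, 0, 0.06, 0, 0, 0],
    [0.4, 0, 0, 0.09, 0, 0, 0],
  ],
)

```text
clock: 41.1
tcp_pos: [0.5165, -0.066, 0.1414]
orientation: [-90.0, 0.1, -0.0]
force: [0.4, -0.3, -0.1]
grip_width: 0.0073
```

```bash
python3 - <<'E'
from pk import *
print(manip.read_state()['tcp_pos'])
for c in("scene","top"):
    manip.read_camera(c)
    for q in("pack_short","pack_mid"):
        for d in manip.cut_out(c,q)[:3]:
            if d['confidence']<.3: continue
            p=back(c,cv2.minAreaRect(np.argwhere(d['pixels'])[:,::-1].astype(np.float32))[0],.03)[0,:2]-M
            print(c,q,d['confidence'],np.round(d['bbox']),(p@X).round(4),(p@Y).round(4))
E
```

```text
[ 0.51653983 -0.06602632  0.14139719]
scene pack_short 0.92 [326. 260. 360. 287.] 0.0299 -0.056
scene pack_mid 0.97 [311. 234. 345. 259.] 0.0289 0.0287
top pack_short 0.79 [341. 192. 363. 216.] 0.0284 -0.0454
top pack_mid 0.77 [317. 173. 336. 200.] 0.0306 0.0388
```

Emit:
step_arm(
  moves=[
    [0.4, -0.05, -0.01, 0, 0, 0, 0],
    [0.4, -0.1, -0.04, 0, 0, 0, 10],
    [0.4, -0.13, -0.09, 0, 0, 0, 20],
    [0.4, -0.12, -0.15, 0, 0, 0, 30],
    [0.4, -0.1, -0.2, 0, 0, 0, 40],
  ],
)

```text
clock: 42.02
tcp_pos: [0.4164, -0.2672, 0.1407]
orientation: [-90.0, 0.0, 39.5]
force: [1.7, 0.3, 0.4]
grip_width: 0.0374
```

Emit:
step_arm(
  moves=[
    [0.4, 0.04, -0.03, 0, 0, 0, 10],
    [0.4, 0.08, -0.06, 0, 0, 0, 19.8],
    [0.4, 0.12, -0.09, 0, 0, 0, 19.8],
    [0.4, 0.1575, -0.108, 0, 0, 0, 19.8],
    [0.4, 0.1575, -0.108, -0.03, 0, 0, 19.8],
  ],
)

```text
clock: 42.65
tcp_pos: [0.5766, -0.3747, 0.1103]
orientation: [-90.1, 0.0, 59.0]
force: [0.3, 0.7, -0.9]
grip_width: 0.0376
```

Emit:
step_arm(
  moves=[
    [0.4, 0, 0, 0, 0, 0, 0],
    [0.4, 0, 0, 0, 0, 0, 0],
  ],
)

```text
clock: 42.9
tcp_pos: [0.5744, -0.3736, 0.1117]
orientation: [-90.0, -0.0, 59.0]
force: [-0.2, 0.1, 1.1]
grip_width: 0.0377
```

Good; correct yaw by 0.8°, lower to TCP 0.0135 and grip.

Emit:
step_arm(
  moves=[
    [0.4, 0, -0.0005, -0.04, 0, 0, 0.8],
    [0.4, 0, -0.0005, -0.07, 0, 0, 0.8],
    [0.4, 0, -0.0005, -0.088, 0, 0, 0.8],
    [0.4, 0, -0.0005, -0.094, 0, 0, 0.8],
    [0.4, 0, -0.0005, -0.098, 0, 0, 0.8],
  ],
)

```text
clock: 43.52
tcp_pos: [0.5751, -0.3746, 0.0143]
orientation: [-90.1, 0.0, 59.8]
force: [0.7, -0.5, 0.4]
grip_width: 0.0376
```

Emit:
step_arm(
  moves=[
    [0.3, 0, 0, 0, 0, 0, 0],
    [0.1, 0, 0, 0, 0, 0, 0],
    [0.1, 0, 0, 0, 0, 0, 0],
    [0.1, 0, 0, 0, 0, 0, 0],
  ],
)

```text
clock: 44.02
tcp_pos: [0.5749, -0.3744, 0.014]
orientation: [-90.1, 0.0, 59.8]
force: [-0.6, 0.8, 6.8]
grip_width: 0.0234
```

Emit:
step_arm(
  moves=[
    [0.1, -0.007, 0.0041, 0, 0, 0, 0],
    [0.1, -0.015, 0.0087, 0, 0, 0, 0],
    [0.1, -0.023, 0.0134, 0, 0, 0, 0],
    [0.1, -0.031, 0.018, 0, 0, 0, 0],
    [0.1, -0.038, 0.0221, 0, 0, 0, 0],
  ],
)

```text
clock: 44.65
tcp_pos: [0.5367, -0.3523, 0.014]
orientation: [-90.1, 0.0, 59.8]
force: [3.2, -1.5, 5.5]
grip_width: 0.0234
```

Emit:
step_arm(
  moves=[
    [0.1, 0, 0, 0.015, 0, 0, 0],
    [0.1, 0, 0, 0.06, 0, 0, 0],
    [0.1, -0.03, 0.02, 0.1, 0, 0, 0],
    [0.1, -0.07, 0.04, 0.116, 0, 0, 0],
    [0.1, -0.11, 0.07, 0.116, 0, 0, 0],
  ],
)

```text
clock: 45.28
tcp_pos: [0.4257, -0.2819, 0.1309]
orientation: [-90.1, 0.0, 59.8]
force: [0.4, 0.0, -1.4]
grip_width: 0.0235
```

Emit:
step_arm(
  moves=[
    [0.1, -0.03, 0.04, 0, 0, 0, 0],
    [0.1, -0.05, 0.08, 0, 0, 0, 0],
    [0.1, -0.06, 0.12, 0, 0, 0, 10],
    [0.1, -0.06, 0.16, 0, 0, 0, 20],
    [0.1, -0.05, 0.2, 0, 0, 0, 30.2],
  ],
)

```text
clock: 45.9
tcp_pos: [0.3762, -0.081, 0.13]
orientation: [-90.0, 0.0, 90.3]
force: [0.6, 0.2, -1.9]
grip_width: 0.0237
```

Emit:
step_arm(
  moves=[
    [0.1, 0.02, 0.04, 0, 0, 0, 0],
    [0.1, 0.05, 0.08, 0, 0, 0, 0],
    [0.1, 0.076, 0.105, 0, 0, 0, 0],
    [0.1, 0.076, 0.105, 0, 0, 0, 0],
    [0.1, 0.076, 0.105, -0.03, 0, 0, 0],
  ],
)

```text
clock: 46.52
tcp_pos: [0.4533, 0.0227, 0.1005]
orientation: [-90.2, 0.0, 90.0]
force: [-0.1, -0.4, -2.5]
grip_width: 0.0236
```

Emit:
step_arm(
  moves=[
    [0.1, 0, 0, -0.025, 0, 0, 0],
    [0.1, 0, 0, -0.042, 0, 0, 0],
    [0.1, 0, 0, -0.05, 0, 0, 0],
    [0.1, 0, 0, -0.0535, 0, 0, 0],
    [0.1, 0, 0, -0.0535, 0, 0, 0],
  ],
)

```text
clock: 47.15
tcp_pos: [0.4527, 0.0228, 0.0461]
orientation: [-90.0, 0.0, 90.0]
force: [-0.4, 0.2, -1.2]
grip_width: 0.0232
```

Emit:
step_arm(
  moves=[
    [0.1, 0, 0, -0.001, 0, 0, 0],
    [0.1, 0, 0, -0.002, 0, 0, 0],
  ],
)

```text
clock: 47.4
tcp_pos: [0.4528, 0.0229, 0.0444]
orientation: [-90.0, 0.0, 90.0]
force: [-7.9, -0.0, 19.1]
grip_width: 0.0234
```

Emit:
step_arm(
  moves=[
    [0.1, 0, 0, 0.001, 0, 0, 0],
    [0.4, 0, 0, 0.001, 0, 0, 0],
    [0.4, 0, 0, 0.001, 0, 0, 0],
    [0.4, 0, 0, 0.04, 0, 0, 0],
    [0.4, 0, 0, 0.09, 0, 0, 0],
  ],
)

```text
clock: 48.02
tcp_pos: [0.4519, 0.0229, 0.1342]
orientation: [-89.9, -0.0, 90.0]
force: [-0.1, 0.0, 0.3]
grip_width: 0.0376
```

Emit:
step_arm(
  moves=[
    [0.4, -0.03, -0.04, 0, 0, 0, 0],
    [0.4, -0.07, -0.08, 0, 0, 0, 0],
    [0.4, -0.09, -0.13, 0, 0, 0, -10],
    [0.4, -0.08, -0.18, 0, 0, 0, -20],
    [0.4, -0.07, -0.23, 0, 0, 0, -30.2],
  ],
)

```text
clock: 48.65
tcp_pos: [0.3825, -0.2089, 0.1341]
orientation: [-90.1, -0.0, 59.5]
force: [1.2, 0.1, 0.2]
grip_width: 0.0375
```

```bash
python3 - <<'E'
from pk import *
print(manip.read_state()['tcp_pos'])
b=manip.read_camera("scene")
x=cv2.resize(b[140:220,110:210,::-1],(500,400),interpolation=cv2.INTER_CUBIC)
y=cv2.resize(b[220:300,280:360,::-1],(300,300),interpolation=cv2.INTER_CUBIC)
cv2.imwrite("pics/c12.png",np.hstack([x,np.vstack([y,np.zeros((100,300,3),np.uint8)])]))
for q in("pack_short","pack_mid"):
    for d in manip.cut_out("scene",q)[:3]:
        if d['confidence']<.3: continue
        w=back("scene",cv2.minAreaRect(np.argwhere(d['pixels'])[:,::-1].astype(np.float32))[0],.03)[0,:2];p=w-M
        print(q,d['confidence'],np.round(d['bbox']),w.round(3),(p@X).round(4),(p@Y).round(4))
E
```

```text
[ 0.3825382  -0.20893412  0.1340731 ]
pack_short 0.7 [327. 260. 358. 290.] [ 0.526 -0.451] 0.03 -0.056
pack_mid 0.95 [159. 180. 197. 204.] [0.471 0.034] -0.2621 0.3359
```

View pics/c12.png

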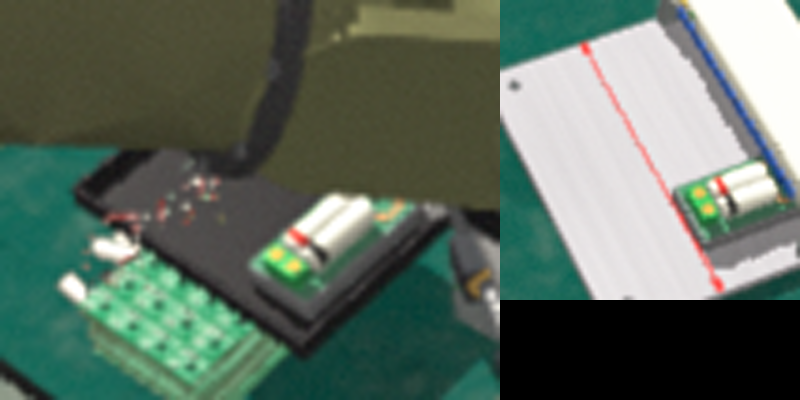

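Mid lies flat in the tray and short is still on the line.

Emit:
step_arm(
  moves=[
    [0.4, 0.03, -0.05, 0, 0, 0, 0],
    [0.4, 0.06, -0.1, 0, 0, 0, 0],
    [0.4, 0.09, -0.15, 0, 0, 0, 0],
    [0.4, 0.12, -0.2, 0, 0, 0, 0],
    [0.4, 0.147, -0.2375, 0, 0, 0, 0],
  ],
)

```text
clock: 49.42
tcp_pos: [0.5307, -0.445, 0.1335]
orientation: [-90.0, -0.0, 59.9]
force: [-0.0, 0.1, 0.6]
grip_width: 0.0377
```

Emit:
step_arm(
  moves=[
    [0.4, 0, 0, 0, 0, 0, 0],
    [0.4, 0, 0, -0.05, 0, 0, 0],
    [0.4, 0, 0, -0.09, 0, 0, 0],
    [0.4, 0, 0, -0.105, 0, 0, 0],
    [0.4, 0, 0, -0.105, 0, 0, 0],
  ],
)

```text
clock: 50.05
tcp_pos: [0.5297, -0.4438, 0.0291]
orientation: [-90.0, -0.0, 59.9]
force: [-0.4, 0.1, 0.7]
grip_width: 0.0375
```

Emit:
step_arm(
  moves=[
    [0.4, 0, -0.001, -0.008, 0, 0, 0],
    [0.4, 0, -0.001, -0.0125, 0, 0, 0],
    [0.4, 0, -0.001, -0.0155, 0, 0, 0],
    [0.3, 0, -0.001, -0.0155, 0, 0, 0],
    [0.1, 0, -0.001, -0.0155, 0, 0, 0],
  ],
)

```text
clock: 50.68
tcp_pos: [0.5296, -0.4457, 0.0134]
orientation: [-90.0, 0.0, 59.8]
force: [1.2, -0.1, -0.8]
grip_width: 0.0238
```

Emit:
step_arm(
  moves=[
    [0.1, 0, 0, 0, 0, 0, 0],
    [0.1, 0, 0, 0, 0, 0, 0],
    [0.1, 0, 0, 0, 0, 0, 0],
  ],
)

```text
clock: 51.05
tcp_pos: [0.5296, -0.4457, 0.0134]
orientation: [-90.0, 0.0, 59.8]
force: [0.2, -0.5, 1.2]
grip_width: 0.0233
```

Emit:
step_arm(
  moves=[
    [0.1, -0.007, 0.0041, 0, 0, 0, 0],
    [0.1, -0.015, 0.0087, 0, 0, 0, 0],
    [0.1, -0.023, 0.0134, 0, 0, 0, 0],
    [0.1, -0.03, 0.0175, 0, 0, 0, 0],
    [0.1, -0.03, 0.0175, 0, 0, 0, 0],
  ],
)

```text
clock: 51.68
tcp_pos: [0.4989, -0.4278, 0.0134]
orientation: [-90.0, -0.0, 59.8]
force: [-0.9, 1.4, 2.8]
grip_width: 0.0234
```

Emit:
step_arm(
  moves=[
    [0.1, 0, 0, 0.015, 0, 0, 0],
    [0.1, 0, 0, 0.06, 0, 0, 0],
    [0.1, -0.02, 0.03, 0.1, 0, 0, 0],
    [0.1, -0.04, 0.07, 0.12, 0, 0, 0],
    [0.1, -0.07, 0.12, 0.12, 0, 0, 0],
  ],
)

```text
clock: 52.3
tcp_pos: [0.4297, -0.3077, 0.1354]
orientation: [-90.2, 0.0, 59.8]
force: [0.5, -0.3, -1.1]
grip_width: 0.0238
```

Emit:
step_arm(
  moves=[
    [0.1, -0.02, 0.045, 0, 0, 0, 0],
    [0.1, -0.04, 0.09, 0, 0, 0, 0],
    [0.1, -0.06, 0.135, 0, 0, 0, 10],
    [0.1, -0.06, 0.18, 0, 0, 0, 20],
    [0.1, -0.05, 0.22, 0, 0, 0, 30.2],
  ],
)

```text
clock: 52.92
tcp_pos: [0.3795, -0.0868, 0.1342]
orientation: [-90.1, 0.0, 90.3]
force: [1.0, 0.0, -1.1]
grip_width: 0.0237
```

Emit:
step_arm(
  moves=[
    [0.1, 0.02, 0.04, 0, 0, 0, 0],
    [0.1, 0.04, 0.085, 0, 0, 0, 0],
    [0.1, 0.06, 0.13, 0, 0, 0, 0],
    [0.1, 0.0737, 0.165, 0, 0, 0, 0],
    [0.1, 0.0737, 0.165, 0, 0, 0, 0],
  ],
)

```text
clock: 53.55
tcp_pos: [0.4538, 0.0787, 0.1337]
orientation: [-90.0, -0.0, 90.2]
force: [0.4, -1.1, -0.1]
grip_width: 0.0236
```

Emit:
step_arm(
  moves=[
    [0.1, 0, -0.001, -0.03, 0, 0, 0],
    [0.1, 0, -0.001, -0.06, 0, 0, 0],
    [0.1, 0, -0.001, -0.08, 0, 0, 0],
    [0.1, 0, -0.001, -0.0865, 0, 0, 0],
    [0.1, 0, -0.001, -0.0865, 0, 0, 0],
  ],
)

```text
clock: 54.18
tcp_pos: [0.4534, 0.0755, 0.0472]
orientation: [-90.0, 0.0, 90.0]
force: [-0.1, 0.1, -0.3]
grip_width: 0.0237
```

Emit:
step_arm(
  moves=[
    [0.1, 0, 0, -0.001, 0, 0, 0],
    [0.1, 0, 0, -0.002, 0, 0, 0],
    [0.1, 0, 0, -0.002, 0, 0, 0],
  ],
)

```text
clock: 54.55
tcp_pos: [0.4533, 0.0759, 0.0449]
orientation: [-90.0, -0.0, 90.0]
force: [0.3, 0.2, -1.1]
grip_width: 0.0232
```

Emit:
step_arm(
  moves=[
    [0.1, 0, 0, -0.001, 0, 0, 0],
    [0.1, 0, 0, -0.0015, 0, 0, 0],
    [0.4, 0, 0, -0.001, 0, 0, 0],
    [0.4, 0, 0, -0.001, 0, 0, 0],
    [0.4, 0, 0, 0.001, 0, 0, 0],
  ],
)

```text
clock: 55.18
tcp_pos: [0.4532, 0.0759, 0.0456]
orientation: [-90.0, 0.0, 90.0]
force: [0.5, 0.4, 0.1]
grip_width: 0.0375
```

Emit:
step_arm(
  moves=[
    [0.4, 0, 0, 0.03, 0, 0, 0],
    [0.4, 0, 0, 0.08, 0, 0, 0],
    [0.4, -0.03, 0.05, 0.12, 0, 0, 0],
    [0.4, -0.06, 0.1, 0.12, 0, 0, 0],
    [0.4, -0.09, 0.15, 0.12, 0, 0, 0],
  ],
)

```text
clock: 55.8
tcp_pos: [0.3624, 0.2273, 0.1666]
orientation: [-90.1, -0.0, 90.0]
force: [1.3, 0.8, 0.7]
grip_width: 0.0375
```

Emit:
step_arm(
  moves=[
    [0.4, -0.02, 0.05, 0, 0, 0, 0],
    [0.4, -0.04, 0.1, 0, 0, 0, 0],
    [0.4, -0.06, 0.15, 0, 0, 0, 0],
    [0.4, -0.08, 0.18, 0, 0, 0, 0],
    [0.4, -0.08, 0.18, 0, 0, 0, 0],
  ],
)

```text
clock: 56.42
tcp_pos: [0.282, 0.4072, 0.1654]
orientation: [-90.0, 0.0, 90.2]
force: [-0.5, 0.2, 0.1]
grip_width: 0.0378
```

```bash
python3 - <<'E'
from pk import *
s=manip.read_state();print(s['clock'],s['tcp_pos'],s['force'])
b=manip.read_camera("scene")
cv2.imwrite("pics/c13.png",cv2.resize(b[130:310,110:390,::-1],(784,504),interpolation=cv2.INTER_CUBIC))
a=manip.read_camera("top")
for c in("scene","top"):
  for q in("pack_short","pack_mid","tray","flux_bottle","solder_iron"):
    for d in manip.cut_out(c,q)[:1]:
        print(c,q,round(d['confidence'],2),np.round(d['bbox']),back(c,cv2.minAreaRect(np.argwhere(d['pixels'])[:,::-1].astype(np.float32))[0],.056)[0].round(3))
E
```

```text
56.425 [0.28196407 0.40720916 0.16543114] [-0.48915985  0.19703278  0.10354688]
scene pack_short 0.68 [148. 164. 178. 193.] [0.455 0.069 0.056]
scene pack_mid 0.87 [160. 174. 197. 205.] [0.458 0.018 0.056]
scene tray 0.7 [125. 155. 202. 209.] [0.454 0.065 0.056]
scene flux_bottle 0.62 [315. 174. 332. 201.] [ 0.706 -0.286  0.056]
scene solder_iron 0.84 [210. 224. 220. 277.] [ 0.376 -0.184  0.056]
top pack_short 0.91 [166. 213. 182. 240.] [0.464 0.077 0.056]
top pack_mid 0.68 [186. 208. 197. 240.] [0.467 0.021 0.056]
top tray 0.66 [146. 203. 204. 247.] [0.462 0.075 0.056]
top flux_bottle 0.57 [291. 129. 302. 141.] [ 0.72  -0.276  0.056]
top solder_iron 0.69 [237. 226. 274. 264.] [ 0.405 -0.159  0.056]
```

View pics/c13.png

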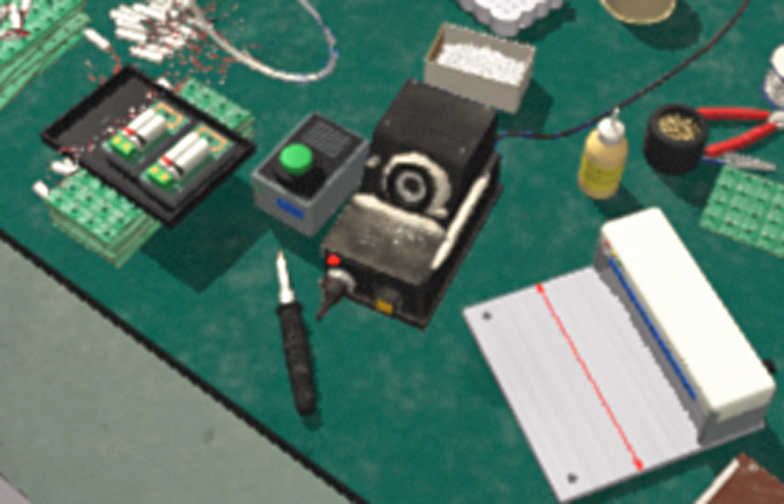

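Both packs lie flat in the tray, the button is up, and the bottle and iron have not moved. Handing in.

```bash
python3 -c "
from rig import manip
print(manip.close_job())"
```

```text
the job is handed in; nothing more can be done
None
```

The job is done and handed in at about 56 s of robot time; no verdict was reported.

- **Packs:** Only `pack_short` and `pack_mid` were in the tray. Both were laid on the writer's plate, copper end under the bridge, and pushed until the terminal edge was on the red line. I took the line position by touching the bridge front with the closed fingers, since the line is 55 mm in front of it.
- **Knock:** `pack_short` was found about 31 mm too far in, against the back wall, probably from the announced knock. I pulled it back and pushed it to the line again. Both camera views then showed both edges square on the line, before the press.
- **Button:** I pressed it until it hit a hard stop at about 27 N and released it. The last picture shows it up. I could not read the button's travel directly.
- **Return:** Both packs are flat in the black tray, `pack_mid` turned the other way round from before. The last pictures show the bottle and iron in their places and the arm clear.

**Finger length:** The fingertips did not match the stated overhang: they are about 17.5 mm behind the reported TCP, not 17 mm ahead of it. I missed the first grasp because of this and found the offset by touching `pack_short`'s cell tops with about 29 N. I used the measured offset from then on.

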